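# Pack the paperweights under the stacked rod tote and raise the heat shield

### The job

Lift the blue rod tote out of the grey one and set it aside, then stand all the finished glass paperweights upright in the grey tote. Then put the blue tote back on top turned half a turn, so that it stacks squarely on the grey tote's rim above the glass instead of nesting into it. Also raise the copper heat shield until its button pops out of the upper hole, to screen the taller stack; leave the grey tote about where it is (within 5 cm) and everything else on the bench alone.

Things in the scene. Friction and masses are not known exactly. Their poses are not given: they have to be found in the camera images.
- lower_tote: grey stack-nest tote standing open on the bench, 0.9 kg, 224 (x) x 158 (y) x 96 (z) mm outside, 210 x 140 mm inside, floor 6 mm thick; its +x end wall is red. Origin at the centre of its underside. Each long (y) rim, 9 mm thick, has two notches 32 mm wide, centred at x = +78 and x = -42 mm, cut down to z = 40 mm
- upper_tote: blue stack-nest tote with short colour rods fixed in it, 0.4 to 0.65 kg, body 200 (x) x 130 (y) x 75 (z) mm; its +x end is red. Origin at the centre of its underside. Four yellow lugs 18 mm wide stick out of the long sides to y = +-78 mm, at x = +78 and x = -42 mm, undersides at z = 12 mm
- upper_bar (a point): middle of the upper tote's carrying bar, 126 mm above its underside: bar 16 mm wide and 16 mm high, along the tote's x axis, on end posts at x = +-97 mm; black grip sleeve in the middle 80 mm
- lower_mouth (a point): centre of the lower tote's mouth, at rim height. Red end over red end, the upper tote's lugs drop into the notches and it nests (origin 28 mm above the lower's; so it starts). Half a turn round, red end over grey end, the lugs rest on the rim and it stacks (origin 84 mm above), its lowest 12 mm inside the mouth with 5 mm play all round
- stand: fixed stand of the heat shield, a steel foot plate 120 x 110 x 10 mm and an upright square tube 24 mm wide, 135 mm high, about 175 mm to the lower tote's +y side. Origin on the bench under the tube's axis; x runs along the shield
- shield (a joint): height of the copper heat shield (m): 0 = lowered, brass button in the lower hole (start); 0.060 = button popped out of the upper hole; stops at 0.065. Pulled straight up it takes about 12 N to press the button in and leave a hole, then 2 to 3 N; it sinks back if let go between the holes. Within 6 mm of a hole the button pops out, centres it and holds it
- shield_grip (a point): centre of the shield's wooden grip bar, 90 mm long along the stand's x, 16 mm wide along its y, 28 mm high, over the tube's axis; 170 mm above the bench when lowered, and it rises with the shield. The copper plate, 200 mm wide, hangs 22 mm to its +y side with its top edge 30 mm lower than this point
- weight1: finished glass paperweight, dark green glass: solid round foot 52 mm across and up to 34 mm high, narrowing to a round grip knob on its axis, 24 mm across from z = 38 to z = 64 mm (its top). 0.2 kg. Origin at the centre of its underside, z up. May be absent (None) in a given run
- weight2: finished glass paperweight, blue and white: solid round foot 52 mm across and up to 34 mm high, narrowing to a round grip knob on its axis, 24 mm across from z = 38 to z = 64 mm (its top). 0.2 kg. Origin at the centre of its underside, z up. May be absent (None) in a given run
- weight3: finished glass paperweight, amber: solid round foot 52 mm across and up to 34 mm high, narrowing to a round grip knob on its axis, 24 mm across from z = 38 to z = 64 mm (its top). 0.2 kg. Origin at the centre of its underside, z up. May be absent (None) in a given run
- weight4: finished glass paperweight, orange: solid round foot 52 mm across and up to 34 mm high, narrowing to a round grip knob on its axis, 24 mm across from z = 38 to z = 64 mm (its top). 0.2 kg. Origin at the centre of its underside, z up. May be absent (None) in a given run
- weight5: finished glass paperweight, bright green: solid round foot 52 mm across and up to 34 mm high, narrowing to a round grip knob on its axis, 24 mm across from z = 38 to z = 64 mm (its top). 0.2 kg. Origin at the centre of its underside, z up. May be absent (None) in a given run
- frit_jar: glass jar with red cap, 48 mm across, 85 mm high, stands among the paperweights; to be left alone. Origin at the centre of its underside
- tin: flat round steel tin, 80 mm across, 22 mm high; to be left alone. Origin at the centre of its underside
- wood_block: wooden block 60 x 50 x 50 mm; to be left alone. Origin at the centre of its underside
- brush: hand brush with handle lying on the bench; to be left alone. Origin at the centre of its underside
- bottle: amber bottle with paper label, 56 mm across, 130 mm high; to be left alone. Origin at the centre of its underside
- marver: black slab 120 x 80 x 14 mm; to be left alone. Origin at the centre of its underside

How it is judged:
By the outcome, as a careful person would: the job done as asked, in the order asked, and still so for the second after the job is handed in, with the robot touching nothing.
Of weight1, weight2, weight3, weight4, weight5 only 3 to 5 are there at a start; the rules pass over those that are not, and their reading is None.
At some moment in a run one of weight1, weight2, weight3, weight4, weight5 may be knocked a few centimetres aside while the robot is not near it.
It also fails if it takes over 210 s, if anything falls off the work surface, if the arm or the gripper's body presses on something with over 40 N, if the wrist force passes 120 N, or if a joint passes its speed limit or range.

### The arm

A 6-joint arm with a two-finger parallel gripper is mounted at the origin on the work surface. World frame = base frame: x ahead of the robot, y to its left, z up, the work surface at z = 0. Lengths are in m, angles in rad, forces in N, time in s.
With the tool pointing down it reaches from about 0.25 to 0.8 m from the base axis. Payload 3.9 kg.
Tool frame: the origin (TCP) lies at the centre of the arm's flange, where the gripper is bolted on; the fingertips stand 173 mm ahead of it and the grasp point (between the pads) lies 155 mm ahead of it; z points along the fingers, y is the line along which they close (so a half turn about z gives the same grasp; the last joint's range is limited). The gripper opens to 85 mm and grips with 20 to 120 N. Pads are 22 mm wide; open, the fingers measure 114 mm over their backs; the gripper's body (76 mm by 85 mm) begins 54 mm behind the grasp point. The pads swing forward as they close: fully open they stand 13 mm farther back than shut.
Start: joints at [-1.121, 0.26, -0.138, 1.173, 0, 1.571], TCP at [0.228, -0.473, 0.405] pointing down, gripper open.
Joint ranges: [-2.78, 2.78], [-0.83, 1.72], [-1.28, 1.37], [-1.9, 2.12], [-1.57, 1.48], [-3.14, 3.14]. Speed limits (rad/s): [2.57, 2.57, 3.14, 3.14, 3.14, 3.14].

### API

Orientations are given as [roll, pitch, yaw] about the fixed x, y, z axes, in that order (R = Rz(yaw) Ry(pitch) Rx(roll)).
In Python, from bench import status, capture, calibration, ticket gives the robot as it stands.
- The arm moves only by the shell command python3 -m crank 'ROWS' [FORCE]. ROWS is JSON, a list of rows, each an object of numbers: "tx", "ty", "tz": the shift along the tool's x, y, z in mm; "turn": the turn about the tool's z in degrees; "fingers": the opening, from 0 (shut) to 1 (fully open). A call has 1 to 10 rows; each row is the pose to reach, as a shift and turn from the pose commanded when the call began, along the tool's axes at that moment; what a row does not reach only later rows make up. A row lasts 1/10 s, in which the tool goes at most 50 mm and 8.59 degrees, less where a joint would pass 70% of its speed; a pose out of reach is approached as far as the arm can. A call with a gripper value outside its range is refused whole. The fingers move at their own pace and stop on an object; FORCE is the grip in N (left out, the last holds). Time passes only in rows, so rows that repeat a pose let the fingers close. It gives the time, the measured TCP pose, the force, the opening and the grip force at its end, in the units of the state.
- status.sense(): the state, without advancing time (a new reading comes with each control period).
- capture(name): name is "scene" or "top" or "wrist"; returns the picture (420x560x3 uint8, red, green, blue); there is no depth.
- calibration(name): a dict with "vfov" (degrees; the focal length in pixels is half the picture's height over the tangent of half this angle, whatever the lens; pixels are square), "cx", "cy" (the principal point, pixels), "k1" (the pictures are not rectified: a ray, as slopes to the right and down, at radius r is drawn at 1 + k1 r^2 times it, then the intrinsics apply), "R" (3x3) and "t" (3): a world point X has camera coordinates R X + t. Camera axes: x right, y down, z forward; pixel columns grow to the right and rows downward; lengths in m; the calibration is good to about 2 mm. A picture is of the moment at which its call begins: read the wrist's pose just before it. calibration takes no time and is no camera call; for the wrist camera it gives the pose at the moment of the call.
- ticket.job_done(): hands the job in; it is judged then, once.
The state is a dict: "time_s": time; "q": joint angles; "joint_vel": joint speeds; "joint_torque": joint torques, N m; "eef_pos": TCP position; "eef_rot": TCP orientation; "force": force on the tool from outside, world axes, zero at the start; "ft_torque": the same for the moment, N m; "grip_width": opening from 0.0 (shut) to 1.0 (fully open); "finger_force": force on a finger pad.
Only numpy, scipy, OpenCV 4.12 (cv2) and the standard library are available. Lean on these libraries where they do the work, as an engineer would, in place of code of your own. Each camera call takes 0.05 s, during which the arm holds its last target. There are 200 camera calls.

## Working session

There is one attempt and no reset: what is moved stays moved. The work goes in short steps, Python scripts to look and compute and a shell command to move; the robot and the scene stay as the last step left them, time stands still between calls to the robot, and variables do not carry over. Pictures are saved under pics/ and viewed, at most 14 in all, crops included, and the job is handed in when it is done.

```bash
ls; mkdir -p pics; cat > h.py <<'E'
import numpy as np, cv2
from bench import status, capture, calibration, ticket
def K(c,h=420):
    return h/2/np.tan(np.radians(c['vfov'])/2)
def ray(c,px):
    f=K(c); u=(px[0]-c['cx'])/f; v=(px[1]-c['cy'])/f
    x,y=u,v
    for _ in range(20):
        s=1+c['k1']*(x*x+y*y); x,y=u/s,v/s
    R=np.array(c['R']);t=np.array(c['t'])
    return -R.T@t, R.T@np.array([x,y,1])
def onz(c,px,z):
    o,d=ray(c,px); return o+d*(z-o[2])/d[2]
def proj(c,X):
    p=np.array(c['R'])@np.array(X)+np.array(c['t']); x,y=p[0]/p[2],p[1]/p[2]
    s=1+c['k1']*(x*x+y*y); f=K(c); return np.array([c['cx']+f*x*s,c['cy']+f*y*s])
def snap(n,f,box=None,sc=1):
    c=calibration(n); im=capture(n); cv2.imwrite('pics/'+f+'_raw.png',im[:,:,::-1])
    o=im if box is None else im[box[1]:box[3],box[0]:box[2]]
    if sc!=1:o=cv2.resize(o,None,fx=sc,fy=sc,interpolation=cv2.INTER_CUBIC)
    cv2.imwrite('pics/'+f+'.png',o[:,:,::-1]); return c,im
E
python3 - <<'E'
from h import *
s=status.sense();print(s)
for n in('top','scene'):
    c,i=snap(n,n+'0',sc=1.4);print(n,c)
E
```

```text
pics
{'time_s': 0.0, 'q': array([-1.12099383e+00,  2.60626758e-01, -1.39360659e-01,  1.17268908e+00,
       -4.10776141e-05,  1.57080456e+00]), 'joint_vel': array([-0.00063213,  0.00021927,  0.00088375,  0.00061374,  0.00018319,
       -0.00062959]), 'joint_torque': array([ 1.75652494e-04, -4.05680144e+01,  2.53921688e+01,  1.87582767e-02,
        3.24740768e-05, -1.07981826e-06]), 'eef_pos': array([ 0.22810781, -0.47247118,  0.40389779]), 'eef_rot': array([-3.13971248e+00,  4.10930268e-05,  4.49794335e-01]), 'force': array([ 0.42237903, -0.05851051,  0.49225333]), 'ft_torque': array([ 0.01451728, -0.01575431, -0.04193776]), 'finger_force': 0.0, 'grip_width': 1.0010655127139363}
top {'vfov': 48.85360911504001, 'cx': 285.93812546227485, 'cy': 203.09472840988826, 'k1': -0.11746479159109346, 'R': array([[ 0.00872764, -0.99953944,  0.02906438],
       [-0.98429372, -0.01371236, -0.17600523],
       [ 0.17632271, -0.02707178, -0.98396007]]), 't': array([-0.07070917,  0.61955367,  1.37772884])}
scene {'vfov': 57.917213506502804, 'cx': 273.9682590626251, 'cy': 206.49816448836614, 'k1': -0.06727232184360588, 'R': array([[ 0.83679174,  0.54736169,  0.01322006],
       [ 0.31943996, -0.46845652, -0.82371512],
       [-0.44467707,  0.69350102, -0.56684974]]), 't': array([-0.47707855, -0.1239449 ,  1.50181633])}
```

View pics/top0.png

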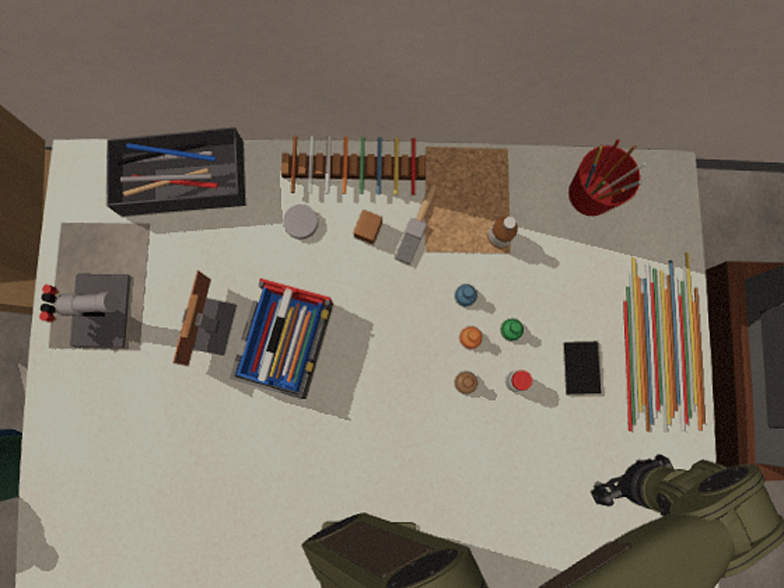

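View pics/scene0.png

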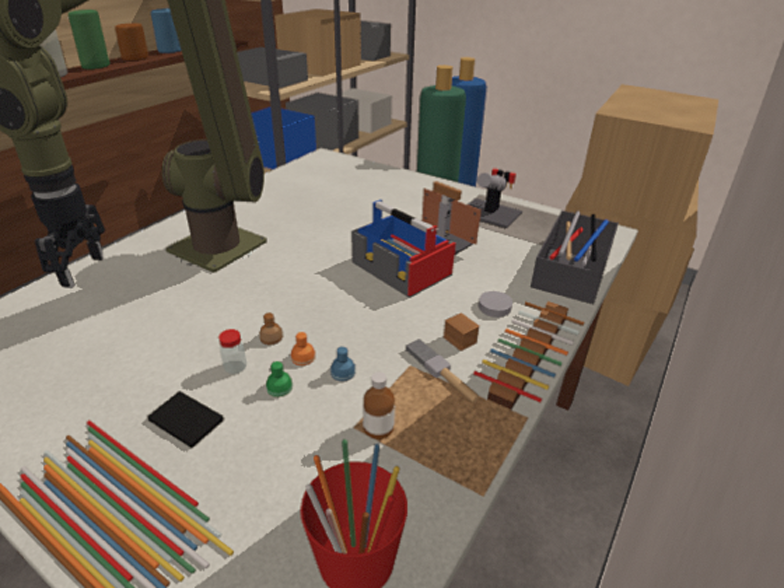

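Four weights are present: blue, green, orange and amber (1.4x top pixels (466,295), (512,328), (471,337), (466,382)). The jar is at (521,380), the bar's black sleeve near (276,335), and the shield grip near (190,335).

```bash
python3 - <<'E'
from h import *
c=calibration('top'); im=cv2.imread('pics/top0_raw.png')[:,:,::-1]
for n,p in dict(blue=(466,293),green=(512,327),orange=(471,335),amber=(466,380),jar=(521,380)).items():
    q=np.array(p)/1.4; print(n,onz(c,q,.05 if n!='jar' else .085).round(3))
for n,p,z in [('sleeve',(276,335),.154),('barred',(284,303),.154),('bargrey',(266,368),.154),('redL',(263,281),.096),('redR',(330,297),.096),('gripA',(193,313),.184),('gripB',(184,358),.184),('plateA',(200,272),.14),('plateB',(180,362),.14)]:
    print(n,onz(c,np.array(p)/1.4,z).round(3))
a=im[180:300,110:260]; cv2.imwrite('pics/crop1.png',cv2.resize(a,None,fx=5,fy=5,interpolation=cv2.INTER_CUBIC)[:,:,::-1])
print(calibration('wrist'))
E
```

```text
blue [ 0.604 -0.21   0.05 ]
green [ 0.529 -0.313  0.05 ]
orange [ 0.51  -0.221  0.05 ]
amber [ 0.411 -0.209  0.05 ]
jar [ 0.411 -0.323  0.085]
sleeve [0.495 0.191 0.154]
barred [0.561 0.177 0.154]
bargrey [0.428 0.208 0.154]
redL [0.616 0.233 0.096]
redR [0.584 0.088 0.096]
gripA [0.533 0.355 0.184]
gripB [0.443 0.368 0.184]
plateA [0.626 0.359 0.14 ]
plateB [0.437 0.389 0.14 ]
{'vfov': 71.17439407834368, 'cx': 279.2791392333068, 'cy': 212.3730165707363, 'k1': -0.05489597014910864, 'R': array([[ 0.4348283 , -0.90050997, -0.00247777],
       [-0.85371723, -0.41310587,  0.3170338 ],
       [-0.28651568, -0.13573995, -0.948411  ]]), 't': array([-0.52367934, -0.04149489,  0.38039507])}
```

View pics/crop1.png

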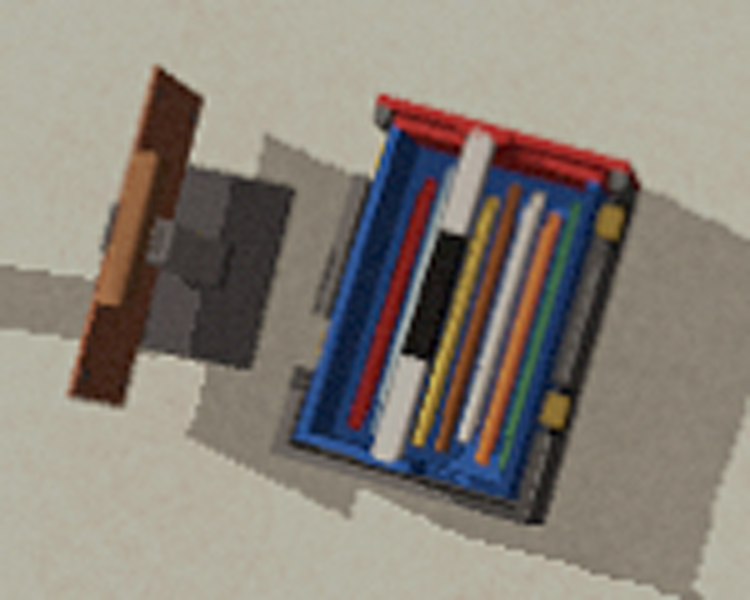

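The crop shows the nested tote with its red end away from the robot. The bar runs from (482,130) to (388,460) and the sleeve is at (436,297), giving a yaw of about -0.23. The shield grip runs from (148,155) to (110,300).

```bash
cat >> h.py <<'E'
def go(x,y,z,yaw):
    s=status.sense(); p=s['eef_pos']; r,_,w=s['eef_rot']
    d=(np.array([x,y,z])-p)*1000
    cx,sx=np.cos(w),np.sin(w)
    dy=(yaw-w+np.pi)%(2*np.pi)-np.pi
    print('t%.1f'%s['time_s'],'at',p.round(4),round(w,4),'q6 %.2f'%s['q'][5],'| tx %.1f ty %.1f tz %.1f turn %.1f'%(cx*d[0]+sx*d[1],sx*d[0]-cx*d[1],-d[2],-np.degrees(dy)),'grip',s['grip_width'],s['finger_force'],s['force'].round(1))
E
python3 - <<'E'
from h import *
c=calibration('top')
f=lambda p,z:onz(c,(p[0]/5+110,p[1]/5+180),z)
a,b=f((482,132),.162),f((388,458),.162)
m=f((436,297),.162);print(a,b,m,(a+b)/2,np.arctan2(*(a-b)[1::-1]))
go(*m[:2],.42,-.22)
E
```

```text
[0.58854727 0.16666683 0.162     ] [0.40273312 0.21281563 0.162     ] [0.49357995 0.1892167  0.162     ] [0.49564019 0.18974123 0.162     ] -0.2434345275050094
t0.1 at [ 0.2281 -0.4725  0.4039] 0.4498 q6 1.57 | tx 526.8 ty -480.5 tz -16.1 turn 38.4 grip 0.9995234513462777 0.0 [ 0.6 -0.3  0.1]
```

```bash
python3 -m crank '[{"tx":527,"ty":-480,"tz":-20,"turn":39.5},{"tx":527,"ty":-480,"tz":-20,"turn":39.5},{"tx":527,"ty":-480,"tz":-20,"turn":39.5},{"tx":527,"ty":-480,"tz":-20,"turn":39.5},{"tx":527,"ty":-480,"tz":-20,"turn":39.5},{"tx":527,"ty":-480,"tz":-20,"turn":39.5},{"tx":527,"ty":-480,"tz":-20,"turn":39.5},{"tx":527,"ty":-480,"tz":-20,"turn":39.5},{"tx":527,"ty":-480,"tz":-20,"turn":39.5},{"tx":527,"ty":-480,"tz":-20,"turn":39.5}]'
python3 - <<'E'
from h import *
go(.4945,.1895,.42,-.235)
E
```

```text
t0.1 at [ 0.2281 -0.4725  0.4039] 0.4498 q6 1.57 | tx 527.7 ty -480.3 tz -16.1 turn 39.2 grip 0.9995234513462777 0.0 [ 0.6 -0.3  0.1]invalid input at $[0]: expected keys tx, ty, tz, turn, fingers
```

```bash
python3 -m crank '[{"tx":527,"ty":-480,"tz":-20,"turn":39.5,"fingers":1},{"tx":527,"ty":-480,"tz":-20,"turn":39.5,"fingers":1},{"tx":527,"ty":-480,"tz":-20,"turn":39.5,"fingers":1},{"tx":527,"ty":-480,"tz":-20,"turn":39.5,"fingers":1},{"tx":527,"ty":-480,"tz":-20,"turn":39.5,"fingers":1},{"tx":527,"ty":-480,"tz":-20,"turn":39.5,"fingers":1},{"tx":527,"ty":-480,"tz":-20,"turn":39.5,"fingers":1},{"tx":527,"ty":-480,"tz":-20,"turn":39.5,"fingers":1},{"tx":527,"ty":-480,"tz":-20,"turn":39.5,"fingers":1},{"tx":527,"ty":-480,"tz":-20,"turn":39.5,"fingers":1}]'
python3 - <<'E'
from h import *
go(.4945,.1895,.42,-.235)
E
```

```text
time_s: 1.1
eef_pos: [0.3968, -0.075, 0.4179]
eef_rot: [-3.113, 0.001, -0.196]
force: [0.4, -0.1, -0.5]
grip_width: 0.999
finger_force: 0.0
t1.1 at [ 0.3968 -0.075   0.4179] -0.1957 q6 3.14 | tx 44.4 ty -278.4 tz -2.1 turn 2.3 grip 0.9991644445859114 0.0 [ 0.4 -0.1 -0.5]
```

```bash
python3 -m crank '[{"tx":45,"ty":-240,"tz":-5,"turn":-90,"fingers":1},{"tx":45,"ty":-240,"tz":-5,"turn":-90,"fingers":1},{"tx":45,"ty":-240,"tz":-5,"turn":-90,"fingers":1},{"tx":45,"ty":-240,"tz":-5,"turn":-90,"fingers":1},{"tx":45,"ty":-240,"tz":-5,"turn":-90,"fingers":1},{"tx":45,"ty":-240,"tz":-5,"turn":-90,"fingers":1},{"tx":45,"ty":-240,"tz":-5,"turn":-90,"fingers":1},{"tx":45,"ty":-240,"tz":-5,"turn":-90,"fingers":1},{"tx":45,"ty":-240,"tz":-5,"turn":-90,"fingers":1},{"tx":45,"ty":-240,"tz":-5,"turn":-90,"fingers":1}]'
python3 -m crank '[{"tx":0,"ty":0,"tz":0,"turn":-85,"fingers":1},{"tx":0,"ty":0,"tz":0,"turn":-85,"fingers":1},{"tx":0,"ty":0,"tz":0,"turn":-85,"fingers":1},{"tx":0,"ty":0,"tz":0,"turn":-85,"fingers":1},{"tx":0,"ty":0,"tz":0,"turn":-85,"fingers":1},{"tx":0,"ty":0,"tz":0,"turn":-85,"fingers":1},{"tx":0,"ty":0,"tz":0,"turn":-85,"fingers":1},{"tx":0,"ty":0,"tz":0,"turn":-85,"fingers":1},{"tx":0,"ty":0,"tz":0,"turn":-85,"fingers":1},{"tx":0,"ty":0,"tz":0,"turn":-85,"fingers":1}]'
python3 - <<'E'
from h import *
go(.4945,.1895,.42,2.906)
E
```

```text
time_s: 2.1
eef_pos: [0.4893, 0.1472, 0.4291]
eef_rot: [-3.139, -0.027, 1.302]
force: [-0.5, 0.2, 0.2]
grip_width: 0.997
finger_force: 0.0
time_s: 3.1
eef_pos: [0.4892, 0.1471, 0.4291]
eef_rot: [3.115, -0.005, 2.784]
force: [0.7, -0.0, 0.2]
grip_width: 1.002
finger_force: 0.0
t3.1 at [0.4892 0.1471 0.4291] 2.7845 q6 0.64 | tx 9.9 ty 41.6 tz 9.1 turn -7.0 grip 1.0015528816842854 0.0 [ 0.7 -0.   0.2]
```

```bash
python3 -m crank '[{"tx":10,"ty":42,"tz":9,"turn":-7,"fingers":1},{"tx":10,"ty":42,"tz":9,"turn":-7,"fingers":1},{"tx":10,"ty":42,"tz":9,"turn":-7,"fingers":1},{"tx":10,"ty":42,"tz":9,"turn":-7,"fingers":1},{"tx":10,"ty":42,"tz":9,"turn":-7,"fingers":1}]'
python3 - <<'E'
from h import *
go(.4945,.1895,.42,2.906);s=status.sense();print(s['q'],s['eef_rot'])
c=calibration('wrist');c,i=snap('wrist','w1',sc=1.4);np.save('w1.npy',c,allow_pickle=True)
print(c)
E
```

```text
time_s: 3.6
eef_pos: [0.4944, 0.1901, 0.4218]
eef_rot: [3.115, -0.002, 2.901]
force: [-0.4, 0.6, 0.9]
grip_width: 1.0
finger_force: 0.0
t3.6 at [0.4944 0.1901 0.4218] 2.9011 q6 0.60 | tx -0.2 ty -0.6 tz 1.8 turn -0.3 grip 0.9999713615535425 0.0 [-0.4  0.6  0.9]
[ 0.36067112  0.25508595 -0.10005616  1.2017175   0.023152    0.60132678] [ 3.11461783e+00 -1.60385080e-03  2.90111996e+00]
{'vfov': 71.17439407834368, 'cx': 279.2791392333068, 'cy': 212.3730165707363, 'k1': -0.05489597014910864, 'R': array([[ 0.23806815,  0.97085038,  0.02780469],
       [ 0.91943512, -0.23450098,  0.31567128],
       [ 0.31298981, -0.04958667, -0.94846114]]), 't': array([-0.31377257, -0.45554515,  0.25109928])}
```

View pics/w1.png

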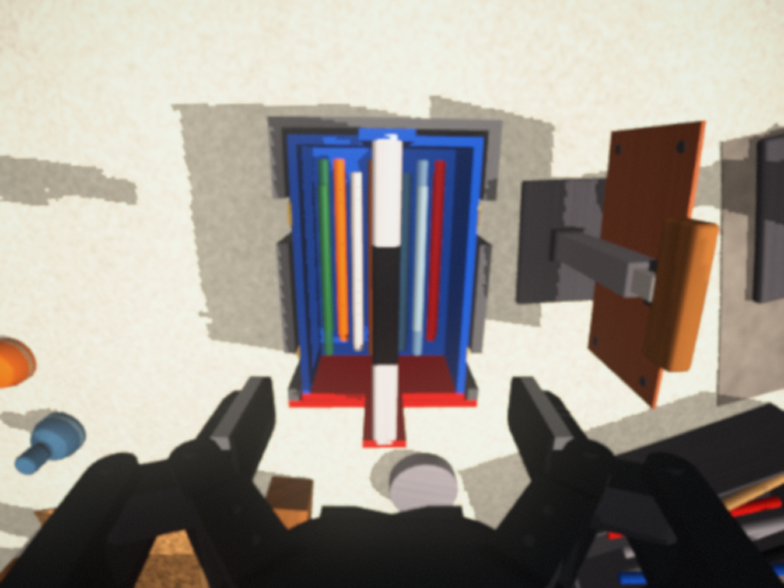

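The wrist view shows the bar straight up the picture, with ends at (388,138) and (385,442) and the sleeve at (386,246)-(384,363). The shield grip runs (690,225)-(672,368). Running into the joint limit left the tool tilted 1.6°, so I'll try to undo that at the opposite limit.

```bash
python3 - <<'E'
from h import *
c=np.load('w1.npy',allow_pickle=True).item()
f=lambda p,z:onz(c,(p[0]/1.4,p[1]/1.4),z)
a,b=f((388,138),.162),f((385,442),.162)
m=(f((386,246),.162)+f((384.5,363),.162))/2
print('bar',a,b,'sleeve',m,'yaw',np.arctan2(*(b-a)[1::-1]))
t,u=f((703,225),.184),f((681,368),.184);t2,u2=f((678,222),.184),f((650,365),.184)
print('grip',t,u,t2,u2,(t+u+t2+u2)/4,np.arctan2(*(u-t)[1::-1]),np.arctan2(*(u2-t2)[1::-1]))
E
python3 -m crank '[{"tx":0,"ty":0,"tz":0,"turn":-90,"fingers":1},{"tx":0,"ty":0,"tz":0,"turn":-90,"fingers":1},{"tx":0,"ty":0,"tz":0,"turn":-90,"fingers":1},{"tx":0,"ty":0,"tz":0,"turn":-90,"fingers":1},{"tx":0,"ty":0,"tz":0,"turn":-90,"fingers":1},{"tx":0,"ty":0,"tz":0,"turn":-90,"fingers":1},{"tx":0,"ty":0,"tz":0,"turn":-90,"fingers":1},{"tx":0,"ty":0,"tz":0,"turn":-90,"fingers":1},{"tx":0,"ty":0,"tz":0,"turn":-90,"fingers":1},{"tx":0,"ty":0,"tz":0,"turn":-90,"fingers":1}]' >/dev/null
python3 -m crank '[{"tx":0,"ty":0,"tz":0,"turn":-90,"fingers":1},{"tx":0,"ty":0,"tz":0,"turn":-90,"fingers":1},{"tx":0,"ty":0,"tz":0,"turn":-90,"fingers":1},{"tx":0,"ty":0,"tz":0,"turn":-90,"fingers":1},{"tx":0,"ty":0,"tz":0,"turn":-90,"fingers":1},{"tx":0,"ty":0,"tz":0,"turn":-90,"fingers":1},{"tx":0,"ty":0,"tz":0,"turn":-90,"fingers":1},{"tx":0,"ty":0,"tz":0,"turn":-90,"fingers":1},{"tx":0,"ty":0,"tz":0,"turn":-90,"fingers":1},{"tx":0,"ty":0,"tz":0,"turn":-90,"fingers":1}]' >/dev/null
python3 -m crank '[{"tx":0,"ty":0,"tz":0,"turn":-40,"fingers":1},{"tx":0,"ty":0,"tz":0,"turn":-40,"fingers":1},{"tx":0,"ty":0,"tz":0,"turn":-40,"fingers":1},{"tx":0,"ty":0,"tz":0,"turn":-40,"fingers":1},{"tx":0,"ty":0,"tz":0,"turn":-40,"fingers":1},{"tx":0,"ty":0,"tz":0,"turn":-48,"fingers":1}]'
python3 - <<'E'
from h import *
s=status.sense();print(s['q'].round(3),s['eef_rot'].round(4))
E
```

```text
bar [0.4046444 0.2177157 0.162    ] [0.58860266 0.17008661 0.162     ] sleeve [0.49562119 0.19349659 0.162     ] yaw -0.253349109617556
grip [0.48480776 0.36942719 0.184     ] [0.56888931 0.3562065  0.184     ] [0.47993371 0.35547379 0.184     ] [0.56153257 0.33707048 0.184     ] [0.52379084 0.35454449 0.184     ] -0.1559597039360772 -0.2218225806322614
time_s: 6.25
eef_pos: [0.4837, 0.2146, 0.4221]
eef_rot: [3.141, -0.017, 0.418]
force: [0.6, 0.8, 0.1]
grip_width: 1.0
finger_force: 0.0
[ 0.418  0.253 -0.103  1.199 -0.    -3.142] [ 3.1413 -0.0167  0.4178]
```

```bash
python3 - <<'E'
from h import *
go(.495,.192,.42,-.247)
E
python3 -m crank '[{"tx":0,"ty":0,"tz":0,"turn":38,"fingers":1},{"tx":0,"ty":0,"tz":0,"turn":38,"fingers":1},{"tx":0,"ty":0,"tz":0,"turn":38,"fingers":1},{"tx":0,"ty":0,"tz":0,"turn":38,"fingers":1},{"tx":0,"ty":0,"tz":0,"turn":38,"fingers":1},{"tx":0,"ty":0,"tz":0,"turn":38,"fingers":1}]'
python3 - <<'E'
from h import *
go(.495,.192,.309,-.247)
print(status.sense()['q'].round(3))
c,i=snap('wrist','w2')
E
```

```text
t6.2 at [0.4837 0.2146 0.4221] 0.4178 q6 -3.14 | tx 1.2 ty 25.3 tz 2.1 turn 38.1 grip 1.0000129567133014 0.0 [0.6 0.8 0.1]
time_s: 6.85
eef_pos: [0.4828, 0.2162, 0.4221]
eef_rot: [-3.13, -0.012, -0.243]
force: [0.4, 1.3, -0.1]
grip_width: 1.001
finger_force: 0.0
t6.8 at [0.4828 0.2162 0.4221] -0.2434 q6 -2.48 | tx 17.7 ty 20.6 tz 113.1 turn 0.2 grip 1.0006426207762513 0.0 [ 0.4  1.3 -0.1]
[ 4.210e-01  2.530e-01 -1.030e-01  1.199e+00  1.000e-03 -2.478e+00]
```

```bash
cat >> h.py <<'E'
from scipy.spatial.transform import Rotation as Ro
def gg(x,y,z,yaw):
    "shift/turn bringing the grasp point to x,y,z"
    s=status.sense(); R=Ro.from_euler('xyz',s['eef_rot']).as_matrix()
    g=s['eef_pos']+.155*R[:,2]; d=R.T@(np.array([x,y,z])-g)*1000; w=s['eef_rot'][2]
    dy=(yaw-w+np.pi)%(2*np.pi)-np.pi
    print('t%.1f grasp at'%s['time_s'],g.round(4),'yaw %.3f q6 %.2f'%(w,s['q'][5]),'tilt',R[:2,2].round(4),'| tx %.1f ty %.1f tz %.1f turn %.1f'%(*d,-np.degrees(dy)),'grip %.3f'%s['grip_width'],s['finger_force'],s['force'].round(1))
E
python3 - <<'E'
from h import *
gg(.495,.192,.154,-.247)
E
```

```text
t6.9 grasp at [0.485  0.2175 0.2671] yaw -0.242 q6 -2.48 tilt [0.0143 0.0081] | tx 14.5 ty 23.7 tz 113.0 turn 0.3 grip 1.000 0.0 [1.4 0.6 0.5]
```

View pics/w2.png

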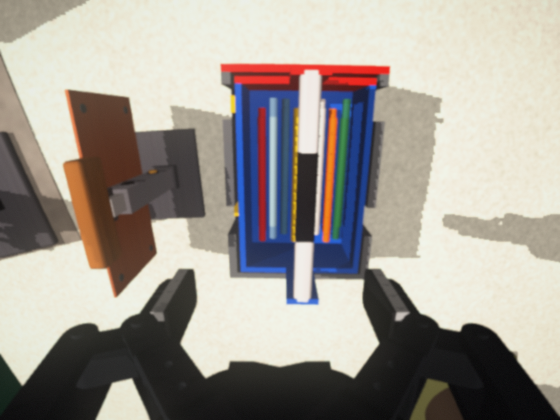

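The bar's ends are at (310,70) and (303,300), and the sleeve at (308,153)-(305,241).

```bash
python3 - <<'E'
from h import *
c=calibration('wrist')
f=lambda p,z:onz(c,p,z)
a,b=f((310,71),.162),f((303,300),.162);m=(f((308,153),.162)+f((305.5,241),.162))/2
print('bar',a,b,(a+b)/2,'sleeve',m,'yaw',np.arctan2(*(a-b)[1::-1]))
P=[(80,162),(103,160),(112,264),(90,268)]
Q=[f(p,.184)for p in P];print(np.round(Q,4),np.mean(Q,0),np.arctan2(*(Q[1]-Q[2])[1::-1]))
E
python3 -m crank '[{"tx":5,"ty":8,"tz":30,"turn":0,"fingers":1},{"tx":14,"ty":23,"tz":60,"turn":0,"fingers":1},{"tx":14,"ty":23,"tz":80,"turn":0,"fingers":1},{"tx":14,"ty":23,"tz":95,"turn":0,"fingers":1},{"tx":14,"ty":23,"tz":105,"turn":0,"fingers":1},{"tx":14,"ty":23,"tz":113,"turn":0,"fingers":1},{"tx":14,"ty":23,"tz":113,"turn":0,"fingers":1},{"tx":14,"ty":23,"tz":113,"turn":0,"fingers":0.4},{"tx":14,"ty":23,"tz":113,"turn":0,"fingers":0.4}]' 60
python3 - <<'E'
from h import *
gg(.495,.192,.154,-.247)
snap('wrist','w3',(150,0,450,300))
E
```

```text
bar [0.58960515 0.17009349 0.162     ] [0.40424774 0.21629416 0.162     ] [0.49692644 0.19319382 0.162     ] sleeve [0.49682225 0.19287351 0.162     ] yaw -0.24427437797131332
[[0.5697 0.3474 0.184 ]
 [0.5666 0.3297 0.184 ]
 [0.4871 0.3578 0.184 ]
 [0.4879 0.378  0.184 ]] [0.52785577 0.35322822 0.184     ] -0.3396090186141073
time_s: 7.8
eef_pos: [0.4928, 0.1922, 0.3096]
eef_rot: [-3.13, -0.013, -0.242]
force: [0.2, 0.2, 0.3]
grip_width: 0.69
finger_force: 0.0
t7.8 grasp at [0.4952 0.1935 0.1546] yaw -0.242 q6 -2.53 tilt [0.0156 0.0086] | tx 0.2 ty 1.5 tz 0.6 turn 0.3 grip 0.690 0.0 [0.2 0.2 0.3]
```

View pics/w3.png

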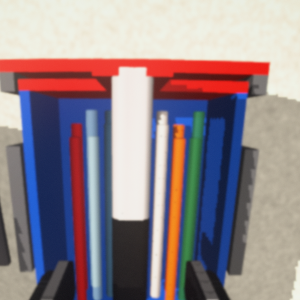

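```bash
python3 -m crank '[{"tx":0,"ty":0,"tz":0,"turn":0,"fingers":0},{"tx":0,"ty":0,"tz":0,"turn":0,"fingers":0},{"tx":0,"ty":0,"tz":0,"turn":0,"fingers":0},{"tx":0,"ty":0,"tz":0,"turn":0,"fingers":0},{"tx":0,"ty":0,"tz":0,"turn":0,"fingers":0},{"tx":0,"ty":0,"tz":0,"turn":0,"fingers":0},{"tx":0,"ty":0,"tz":0,"turn":0,"fingers":0},{"tx":0,"ty":0,"tz":0,"turn":0,"fingers":0}]' 90
python3 -m crank '[{"tx":0,"ty":0,"tz":-2,"turn":0,"fingers":0},{"tx":0,"ty":0,"tz":-5,"turn":0,"fingers":0},{"tx":0,"ty":0,"tz":-10,"turn":0,"fingers":0},{"tx":0,"ty":0,"tz":-17,"turn":0,"fingers":0},{"tx":0,"ty":0,"tz":-25,"turn":0,"fingers":0},{"tx":0,"ty":0,"tz":-35,"turn":0,"fingers":0},{"tx":0,"ty":0,"tz":-45,"turn":0,"fingers":0},{"tx":0,"ty":0,"tz":-55,"turn":0,"fingers":0},{"tx":0,"ty":0,"tz":-65,"turn":0,"fingers":0},{"tx":0,"ty":0,"tz":-75,"turn":0,"fingers":0}]'
python3 -m crank '[{"tx":0,"ty":0,"tz":-15,"turn":0,"fingers":0},{"tx":0,"ty":0,"tz":-30,"turn":0,"fingers":0},{"tx":0,"ty":0,"tz":-45,"turn":0,"fingers":0},{"tx":0,"ty":0,"tz":-60,"turn":0,"fingers":0},{"tx":0,"ty":0,"tz":-70,"turn":0,"fingers":0},{"tx":0,"ty":0,"tz":-80,"turn":0,"fingers":0},{"tx":0,"ty":0,"tz":-80,"turn":0,"fingers":0}]'
python3 - <<'E'
from h import *
gg(.34,-.03,.18,-1.816)
snap('scene','s1',(230,120,370,260),4)
E
```

```text
time_s: 8.65
eef_pos: [0.4925, 0.1921, 0.3093]
eef_rot: [-3.13, -0.012, -0.243]
force: [-0.6, 1.1, 6.2]
grip_width: 0.172
finger_force: 88.4
time_s: 9.65
eef_pos: [0.4914, 0.1913, 0.3848]
eef_rot: [-3.13, -0.012, -0.243]
force: [-0.7, -0.2, -3.6]
grip_width: 0.17
finger_force: 87.7
time_s: 10.35
eef_pos: [0.4905, 0.1908, 0.4653]
eef_rot: [-3.129, -0.014, -0.243]
force: [0.0, -0.3, -4.5]
grip_width: 0.17
finger_force: 87.9
t10.3 grasp at [0.4931 0.1922 0.3103] yaw -0.243 q6 -2.53 tilt [0.0165 0.009 ] | tx -97.0 ty 254.1 tz 125.7 turn 90.1 grip 0.170 87.88969874382019 [ 0.  -0.3 -4.5]
```

View pics/s1.png

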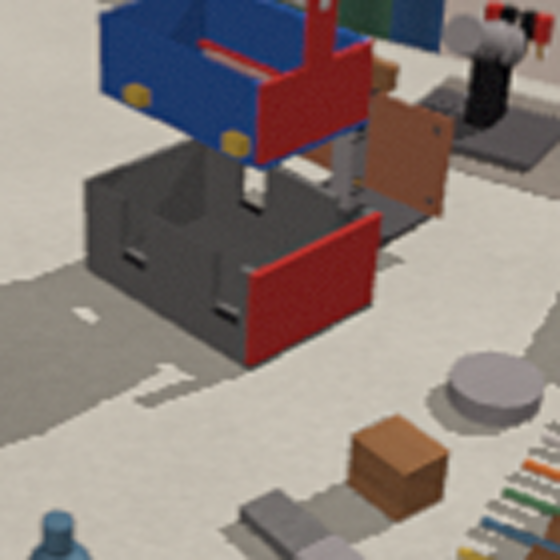

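```bash
python3 -m crank '[{"tx":-5,"ty":15,"tz":0,"turn":4,"fingers":0},{"tx":-14,"ty":35,"tz":0,"turn":11,"fingers":0},{"tx":-23,"ty":60,"tz":0,"turn":19,"fingers":0},{"tx":-33,"ty":85,"tz":0,"turn":27,"fingers":0},{"tx":-42,"ty":110,"tz":0,"turn":35,"fingers":0},{"tx":-52,"ty":135,"tz":0,"turn":43,"fingers":0},{"tx":-61,"ty":160,"tz":0,"turn":51,"fingers":0},{"tx":-71,"ty":185,"tz":0,"turn":59,"fingers":0},{"tx":-80,"ty":210,"tz":0,"turn":67,"fingers":0},{"tx":-88,"ty":230,"tz":0,"turn":75,"fingers":0}]'
python3 -m crank '[{"tx":-12,"ty":14,"tz":0,"turn":8,"fingers":0},{"tx":-22,"ty":20,"tz":0,"turn":13,"fingers":0},{"tx":-22,"ty":20,"tz":0,"turn":15,"fingers":0},{"tx":-22,"ty":20,"tz":0,"turn":15,"fingers":0},{"tx":-22,"ty":20,"tz":0,"turn":15,"fingers":0}]'
python3 - <<'E'
from h import *
gg(.34,-.03,.127,-1.816)
E
```

```text
time_s: 11.4
eef_pos: [0.3482, -0.0123, 0.4594]
eef_rot: [-3.129, 0.007, -1.558]
force: [0.9, -0.6, -4.2]
grip_width: 0.172
finger_force: 88.0
time_s: 11.9
eef_pos: [0.329, 0.0102, 0.4597]
eef_rot: [-3.13, 0.011, -1.813]
force: [1.1, -0.3, -4.8]
grip_width: 0.173
finger_force: 88.1
t11.9 grasp at [0.3311 0.0114 0.3047] yaw -1.813 q6 -1.30 tilt [0.0134 0.0079] | tx 40.0 ty -16.6 tz 177.5 turn 0.2 grip 0.173 88.07729244232178 [ 1.1 -0.3 -4.8]
```

```bash
python3 -m crank '[{"tx":15,"ty":-5,"tz":10,"turn":0,"fingers":0},{"tx":35,"ty":-12,"tz":35,"turn":0,"fingers":0},{"tx":40,"ty":-16,"tz":60,"turn":0,"fingers":0},{"tx":40,"ty":-16,"tz":85,"turn":0,"fingers":0},{"tx":40,"ty":-16,"tz":110,"turn":0,"fingers":0},{"tx":40,"ty":-16,"tz":130,"turn":0,"fingers":0},{"tx":40,"ty":-16,"tz":145,"turn":0,"fingers":0},{"tx":40,"ty":-16,"tz":157,"turn":0,"fingers":0},{"tx":40,"ty":-16,"tz":166,"turn":0,"fingers":0},{"tx":40,"ty":-16,"tz":171,"turn":0,"fingers":0}]'
python3 -m crank '[{"tx":0,"ty":0,"tz":2,"turn":0,"fingers":0},{"tx":0,"ty":0,"tz":4,"turn":0,"fingers":0},{"tx":0,"ty":0,"tz":5,"turn":0,"fingers":0},{"tx":0,"ty":0,"tz":6,"turn":0,"fingers":0},{"tx":0,"ty":0,"tz":6,"turn":0,"fingers":0}]'
python3 - <<'E'
from h import *
gg(.34,-.03,.127,-1.816)
E
```

```text
time_s: 12.9
eef_pos: [0.3374, -0.0311, 0.2881]
eef_rot: [-3.131, 0.011, -1.813]
force: [-0.4, -0.4, -5.3]
grip_width: 0.173
finger_force: 88.1
time_s: 13.4
eef_pos: [0.3381, -0.031, 0.2833]
eef_rot: [-3.128, 0.012, -1.813]
force: [0.6, 0.3, -1.3]
grip_width: 0.168
finger_force: 88.5
t13.4 grasp at [ 0.3406 -0.0297  0.1284] yaw -1.813 q6 -1.42 tilt [0.0158 0.0081] | tx 0.4 ty 0.5 tz 1.4 turn 0.2 grip 0.168 88.45544815063477 [ 0.6  0.3 -1.3]
```

Nearly down; lower 1 mm more, release, and rise.

```bash
python3 -m crank '[{"tx":0,"ty":0,"tz":1,"turn":0,"fingers":0},{"tx":0,"ty":0,"tz":1,"turn":0,"fingers":0.5},{"tx":0,"ty":0,"tz":1,"turn":0,"fingers":1},{"tx":0,"ty":0,"tz":1,"turn":0,"fingers":1},{"tx":0,"ty":0,"tz":1,"turn":0,"fingers":1},{"tx":0,"ty":0,"tz":-10,"turn":0,"fingers":1},{"tx":0,"ty":0,"tz":-40,"turn":0,"fingers":1},{"tx":0,"ty":0,"tz":-80,"turn":0,"fingers":1},{"tx":0,"ty":0,"tz":-120,"turn":0,"fingers":1},{"tx":0,"ty":0,"tz":-150,"turn":0,"fingers":1}]'
python3 - <<'E'
from h import *
snap('top','t2',(100,150,420,310),2.5)
gg(.51,-.23,.25,-1.816)
E
```

```text
time_s: 14.4
eef_pos: [0.3355, -0.0323, 0.4351]
eef_rot: [-3.128, 0.011, -1.813]
force: [1.2, -0.9, -0.3]
grip_width: 0.999
finger_force: 0.0
t14.4 grasp at [ 0.3404 -0.0314  0.284 ] yaw -1.813 q6 -1.43 tilt [0.0232 0.0069] | tx 152.5 ty -211.7 tz 36.6 turn 0.2 grip 1.000 0.0 [2.3 0.3 3.1]
```

View pics/t2.png

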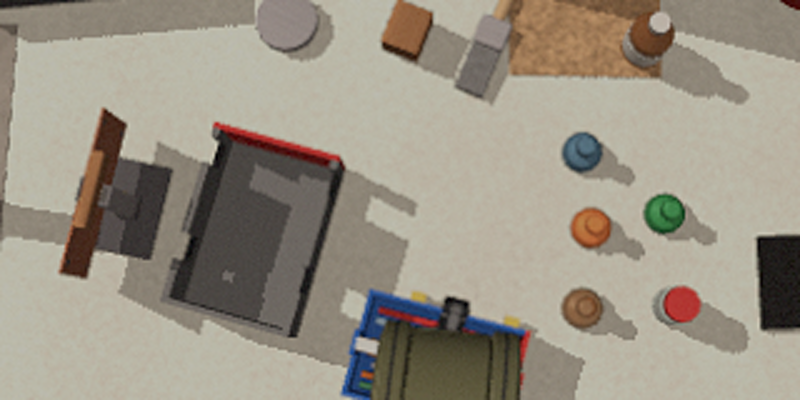

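The lower tote is empty and undisturbed, and the blue tote stands aside. Knob tops in the crop: blue (588,146), orange (597,222), green (670,205), amber (587,303).

```bash
python3 -m crank '[{"tx":152,"ty":-212,"tz":36,"turn":0,"fingers":0.6},{"tx":152,"ty":-212,"tz":36,"turn":0,"fingers":0.6},{"tx":152,"ty":-212,"tz":36,"turn":0,"fingers":0.6},{"tx":152,"ty":-212,"tz":36,"turn":0,"fingers":0.6},{"tx":152,"ty":-212,"tz":36,"turn":0,"fingers":0.6},{"tx":152,"ty":-212,"tz":36,"turn":0,"fingers":0.6},{"tx":152,"ty":-212,"tz":36,"turn":0,"fingers":0.6},{"tx":152,"ty":-212,"tz":36,"turn":0,"fingers":0.6}]'
python3 - <<'E'
from h import *
c=calibration('top')
for n,p in dict(blue=(588,146),orange=(597,222),green=(670,205),amber=(587,303)).items(): print(n,onz(c,(p[0]/2.5+100,p[1]/2.5+150),.064).round(4))
c,i=snap('wrist','w4',sc=1.4);np.save('w4.npy',c,allow_pickle=True)
gg(.51,-.23,.25,-1.816)
E
```

```text
time_s: 15.25
eef_pos: [0.5045, -0.2298, 0.3971]
eef_rot: [-3.132, 0.012, -1.813]
force: [-0.1, 0.1, -0.5]
grip_width: 0.598
finger_force: 0.0
blue [ 0.6043 -0.2159  0.064 ]
orange [ 0.5102 -0.2262  0.064 ]
green [ 0.532  -0.3169  0.064 ]
amber [ 0.4117 -0.2132  0.064 ]
t15.3 grasp at [ 0.5062 -0.228   0.2426] yaw -1.813 q6 -1.76 tilt [0.0127 0.0089] | tx 0.9 ty -4.2 tz -7.4 turn 0.2 grip 0.603 0.0 [0.2 0.8 0.2]
```

View pics/w4.png

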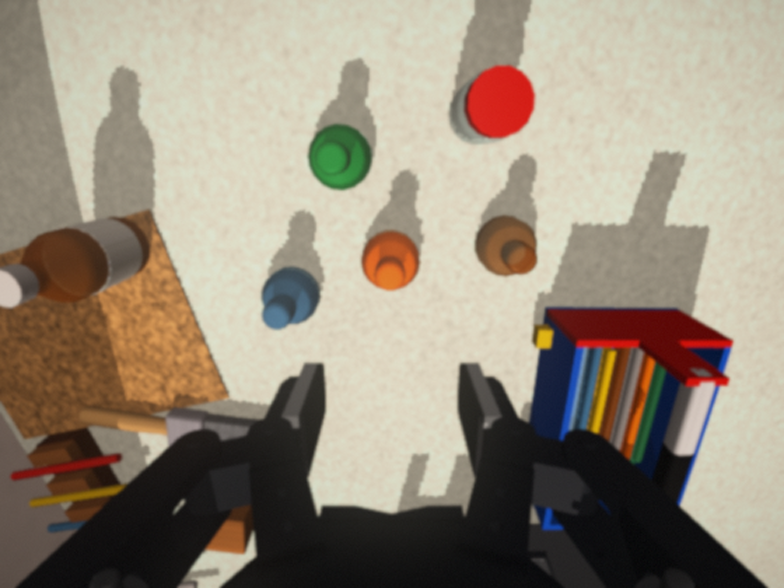

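Knob tops here: blue (277,315), orange (390,272), green (331,157), amber (519,256).

```bash
python3 - <<'E'
from h import *
c=np.load('w4.npy',allow_pickle=True).item()
for n,p in dict(blue=(277,315),orange=(390,272),green=(331,157),amber=(519,256)).items(): print(n,onz(c,(p[0]/1.4,p[1]/1.4),.064).round(4))
gg(.511,-.224,.13,-1.816)
E
```

```text
blue [ 0.6042 -0.2147  0.064 ]
orange [ 0.5087 -0.2276  0.064 ]
green [ 0.5286 -0.3184  0.064 ]
amber [ 0.4115 -0.2168  0.064 ]
t15.3 grasp at [ 0.5062 -0.228   0.2426] yaw -1.813 q6 -1.76 tilt [0.0127 0.0089] | tx -3.7 ty -2.5 tz 112.7 turn 0.2 grip 0.603 0.0 [0.2 0.8 0.2]
```

```bash
python3 -m crank '[{"tx":-2,"ty":-3,"tz":40,"turn":0,"fingers":0.6},{"tx":-2,"ty":-3,"tz":80,"turn":0,"fingers":0.6},{"tx":-2,"ty":-3,"tz":115,"turn":0,"fingers":0.6},{"tx":-2,"ty":-3,"tz":145,"turn":0,"fingers":0.6},{"tx":-2,"ty":-3,"tz":165,"turn":0,"fingers":0.6},{"tx":-2,"ty":-3,"tz":178,"turn":0,"fingers":0.6},{"tx":-2,"ty":-3,"tz":182,"turn":0,"fingers":0.6},{"tx":-2,"ty":-3,"tz":182,"turn":0,"fingers":0.6}]' 40
python3 -m crank '[{"tx":0,"ty":0,"tz":0,"turn":0,"fingers":0.1},{"tx":0,"ty":0,"tz":0,"turn":0,"fingers":0.1},{"tx":0,"ty":0,"tz":0,"turn":0,"fingers":0.1},{"tx":0,"ty":0,"tz":0,"turn":0,"fingers":0.1},{"tx":0,"ty":0,"tz":0,"turn":0,"fingers":0.1},{"tx":0,"ty":0,"tz":0,"turn":0,"fingers":0.1}]'
python3 - <<'E'
from h import *
gg(.511,-.224,.2,-1.816)
E
```

```text
time_s: 16.1
eef_pos: [0.5105, -0.2267, 0.2161]
eef_rot: [-3.13, 0.011, -1.812]
force: [-0.0, 0.4, 0.2]
grip_width: 0.605
finger_force: 0.0
time_s: 16.7
eef_pos: [0.5116, -0.2278, 0.2171]
eef_rot: [-3.128, 0.011, -1.813]
force: [-1.0, 2.0, 7.0]
grip_width: 0.263
finger_force: 39.4
t16.7 grasp at [ 0.514  -0.2267  0.0621] yaw -1.813 q6 -1.75 tilt [0.016  0.0077] | tx -3.4 ty 1.7 tz -137.9 turn 0.2 grip 0.263 39.44806516170502 [-1.  2.  7.]
```

```bash
python3 -m crank '[{"tx":0,"ty":0,"tz":-10,"turn":0,"fingers":0.1},{"tx":0,"ty":0,"tz":-30,"turn":0,"fingers":0.1},{"tx":0,"ty":0,"tz":-60,"turn":0,"fingers":0.1},{"tx":0,"ty":0,"tz":-100,"turn":0,"fingers":0.1},{"tx":0,"ty":0,"tz":-140,"turn":0,"fingers":0.1},{"tx":0,"ty":0,"tz":-170,"turn":0,"fingers":0.1},{"tx":0,"ty":0,"tz":-190,"turn":0,"fingers":0.1},{"tx":0,"ty":0,"tz":-190,"turn":0,"fingers":0.1}]'
python3 - <<'E'
from h import *
c=calibration('top')
Q=[onz(c,(p[0]/2.5+100,p[1]/2.5+150),.096) for p in [(215,125),(344,163),(294,336),(164,298)]]
print(np.round(Q,4),np.mean(Q,0))
e=np.array([.970,-.2425]);n=np.array([.2425,.970]);o=np.array([.4967,.1932])
for x in(55,-55):
    for y in(35,-35): print(x,y,(o+(x*e+y*n)/1000).round(4))
gg(*(o+(55*e+35*n)/1000),.255,-1.816)
E
```

```text
time_s: 17.5
eef_pos: [0.5092, -0.2297, 0.4094]
eef_rot: [-3.123, 0.01, -1.814]
force: [0.5, -0.6, -1.2]
grip_width: 0.257
finger_force: 39.7
[[0.6184 0.2388 0.096 ]
 [0.5743 0.0818 0.096 ]
 [0.3687 0.1353 0.096 ]
 [0.4104 0.2903 0.096 ]] [0.49294052 0.18658036 0.096     ]
55 35 [0.5585 0.2138]
55 -35 [0.5416 0.1459]
-55 35 [0.4518 0.2405]
-55 -35 [0.4349 0.1726]
t17.5 grasp at [ 0.5124 -0.229   0.2544] yaw -1.814 q6 -1.76 tilt [0.0203 0.005 ] | tx -440.9 ty 61.7 tz 2.6 turn 0.1 grip 0.257 39.704872369766235 [ 0.5 -0.6 -1.2]
```

```bash
python3 -m crank '[{"tx":-30,"ty":4,"tz":0,"turn":0,"fingers":0.1},{"tx":-75,"ty":10,"tz":0,"turn":0,"fingers":0.1},{"tx":-125,"ty":18,"tz":0,"turn":0,"fingers":0.1},{"tx":-175,"ty":25,"tz":0,"turn":0,"fingers":0.1},{"tx":-225,"ty":32,"tz":0,"turn":0,"fingers":0.1},{"tx":-275,"ty":39,"tz":0,"turn":0,"fingers":0.1},{"tx":-325,"ty":46,"tz":0,"turn":0,"fingers":0.1},{"tx":-375,"ty":53,"tz":0,"turn":0,"fingers":0.1},{"tx":-415,"ty":59,"tz":0,"turn":0,"fingers":0.1},{"tx":-440,"ty":62,"tz":0,"turn":0,"fingers":0.1}]'
python3 -m crank '[{"tx":0,"ty":0,"tz":0,"turn":0,"fingers":0.1},{"tx":0,"ty":0,"tz":0,"turn":0,"fingers":0.1}]'
python3 - <<'E'
from h import *
gg(.557,.2105,.255,-1.816)
c,i=snap('wrist','w5',sc=1.4);np.save('w5.npy',c,allow_pickle=True)
E
```

```text
time_s: 18.5
eef_pos: [0.5535, 0.2159, 0.4079]
eef_rot: [-3.132, 0.011, -1.81]
force: [0.7, -0.6, -1.7]
grip_width: 0.264
finger_force: 39.6
time_s: 18.7
eef_pos: [0.5535, 0.213, 0.4081]
eef_rot: [-3.132, 0.009, -1.812]
force: [0.5, 0.7, -2.1]
grip_width: 0.262
finger_force: 39.6
t18.7 grasp at [0.5553 0.214  0.2531] yaw -1.812 q6 -0.96 tilt [0.0112 0.0062] | tx 2.9 ty -2.5 tz -1.9 turn 0.2 grip 0.262 39.58833038806915 [ 0.5  0.7 -2.1]
```

View pics/w5.png

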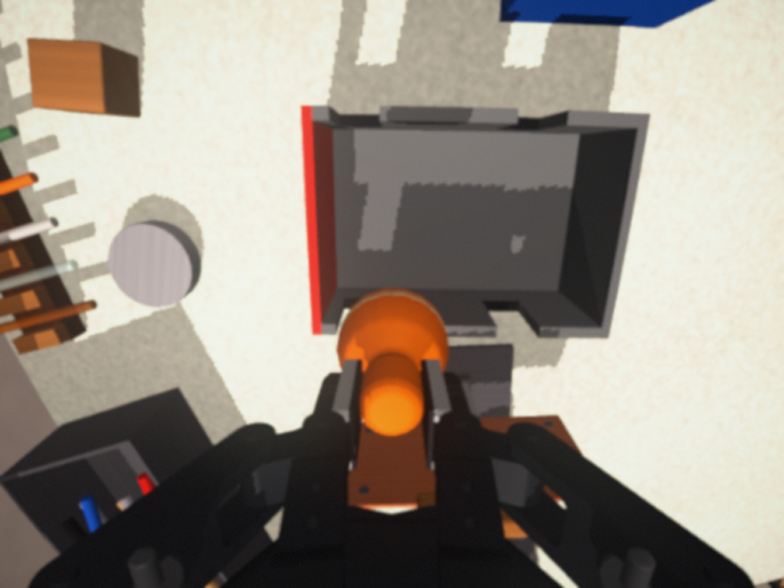

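Outer rim corners: (303,107), (648,115), (608,336), (314,334).

```bash
python3 - <<'E'
from h import *
c=np.load('w5.npy',allow_pickle=True).item()
Q=[onz(c,(p[0]/1.4,p[1]/1.4),.096) for p in [(303,107),(648,115),(608,336),(314,334)]]
Q=np.array(Q);print(Q.round(4),Q.mean(0),[np.linalg.norm(Q[i]-Q[i-1]).round(4) for i in range(4)],np.arctan2(*(Q[0]-Q[1])[1::-1]),np.arctan2(*(Q[3]-Q[2])[1::-1]))
E
```

```text
[[0.5832 0.0906 0.096 ]
 [0.3699 0.1459 0.096 ]
 [0.408  0.2957 0.096 ]
 [0.6225 0.2417 0.096 ]] [0.49592682 0.19346313 0.096     ] [np.float64(0.156), np.float64(0.2203), np.float64(0.1545), np.float64(0.2212)] -0.2533754663027895 -0.24658636572929024
```

```bash
python3 -m crank '[{"tx":2,"ty":-2,"tz":20,"turn":0,"fingers":0.1},{"tx":2,"ty":-2,"tz":50,"turn":0,"fingers":0.1},{"tx":2,"ty":-2,"tz":85,"turn":0,"fingers":0.1},{"tx":2,"ty":-2,"tz":120,"turn":0,"fingers":0.1},{"tx":2,"ty":-2,"tz":145,"turn":0,"fingers":0.1},{"tx":2,"ty":-2,"tz":165,"turn":0,"fingers":0.1},{"tx":2,"ty":-2,"tz":177,"turn":0,"fingers":0.1},{"tx":2,"ty":-2,"tz":182,"turn":0,"fingers":0.1},{"tx":2,"ty":-2,"tz":184,"turn":0,"fingers":0.1},{"tx":2,"ty":-2,"tz":185,"turn":0,"fingers":0.1}]'
python3 -m crank '[{"tx":0,"ty":0,"tz":0,"turn":0,"fingers":0.1},{"tx":0,"ty":0,"tz":1,"turn":0,"fingers":0.1}]'
python3 - <<'E'
from h import *
gg(.558,.2137,.068,-1.816)
E
```

```text
time_s: 19.75
eef_pos: [0.5586, 0.2116, 0.2257]
eef_rot: [-3.128, 0.012, -1.814]
force: [-0.0, -0.1, -1.3]
grip_width: 0.262
finger_force: 39.6
time_s: 19.95
eef_pos: [0.5586, 0.212, 0.2248]
eef_rot: [-3.128, 0.012, -1.813]
force: [0.7, -0.3, -2.4]
grip_width: 0.262
finger_force: 39.6
t19.9 grasp at [0.561  0.2133 0.0699] yaw -1.813 q6 -0.97 tilt [0.0159 0.0087] | tx 0.4 ty 3.0 tz 1.8 turn 0.2 grip 0.262 39.60857391357422 [ 0.7 -0.3 -2.4]
```

```bash
python3 -m crank '[{"tx":0,"ty":0,"tz":1,"turn":0,"fingers":0.1},{"tx":0,"ty":0,"tz":2,"turn":0,"fingers":0.1},{"tx":0,"ty":0,"tz":2,"turn":0,"fingers":0.1},{"tx":0,"ty":0,"tz":2,"turn":0,"fingers":0.5},{"tx":0,"ty":0,"tz":2,"turn":0,"fingers":0.5},{"tx":0,"ty":0,"tz":2,"turn":0,"fingers":0.5},{"tx":0,"ty":0,"tz":-20,"turn":0,"fingers":0.5},{"tx":0,"ty":0,"tz":-70,"turn":0,"fingers":0.6},{"tx":0,"ty":0,"tz":-120,"turn":0,"fingers":0.6},{"tx":0,"ty":0,"tz":-170,"turn":0,"fingers":0.6}]'
python3 - <<'E'
from h import *
gg(.530,-.3177,.20,-1.816)
E
```

```text
time_s: 20.95
eef_pos: [0.5554, 0.2103, 0.3954]
eef_rot: [-3.13, 0.011, -1.813]
force: [1.4, 0.5, 0.6]
grip_width: 0.601
finger_force: 0.0
t20.9 grasp at [0.5575 0.2115 0.2404] yaw -1.813 q6 -0.97 tilt [0.0135 0.0078] | tx 520.7 ty -100.0 tz 35.9 turn 0.1 grip 0.601 0.0 [1.4 0.5 0.6]
```

```bash
cat >> h.py <<'E'
def blobs(im):
    hsv=cv2.cvtColor(np.ascontiguousarray(im),cv2.COLOR_RGB2HSV)
    m=((hsv[...,1]>110)&(hsv[...,2]>40)).astype(np.uint8); m[:180]=0;m[300:]=0;m[:,:270]=0;m[:,410:]=0
    n,l,st,ce=cv2.connectedComponentsWithStats(m)
    return [(ce[k].round(1).tolist(),int(st[k,4]),im[l==k].mean(0).round().tolist()) for k in range(1,n) if st[k,4]>60]
E
python3 -m crank '[{"tx":50,"ty":-10,"tz":0,"turn":0,"fingers":0.6},{"tx":521,"ty":-100,"tz":30,"turn":0,"fingers":0.6},{"tx":521,"ty":-100,"tz":30,"turn":0,"fingers":0.6},{"tx":521,"ty":-100,"tz":30,"turn":0,"fingers":0.6},{"tx":521,"ty":-100,"tz":30,"turn":0,"fingers":0.6},{"tx":521,"ty":-100,"tz":30,"turn":0,"fingers":0.6},{"tx":521,"ty":-100,"tz":30,"turn":0,"fingers":0.6},{"tx":521,"ty":-100,"tz":30,"turn":0,"fingers":0.6},{"tx":521,"ty":-100,"tz":30,"turn":0,"fingers":0.6}]'
python3 - <<'E'
from h import *
for b in blobs(cv2.imread('pics/t2_raw.png')[:,:,::-1]):print(b)
print()
c,i=snap('top','t3')
for b in blobs(i):print(b)
E
```

```text
time_s: 21.85
eef_pos: [0.5319, -0.24, 0.3649]
eef_rot: [-3.13, 0.011, -1.813]
force: [0.9, -0.2, 0.4]
grip_width: 0.6
finger_force: 0.0
([365.5, 235.0], 185, [49.0, 108.0, 59.0])
([336.0, 240.7], 195, [163.0, 95.0, 52.0])
([372.3, 271.4], 167, [172.0, 55.0, 50.0])
([332.7, 273.0], 179, [124.0, 89.0, 61.0])
([299.1, 282.3], 155, [82.0, 71.0, 88.0])

([291.4, 284.9], 572, [83.0, 71.0, 102.0])
```

```bash
python3 -m crank '[{"tx":60,"ty":-15,"tz":0,"turn":0,"fingers":0.6},{"tx":76,"ty":-17,"tz":0,"turn":0,"fingers":0.6},{"tx":76,"ty":-17,"tz":0,"turn":0,"fingers":0.6}]'
python3 - <<'E'
from h import *
gg(.530,-.3177,.064,-1.816)
c,i=snap('wrist','w6')
m=cv2.cvtColor(i,cv2.COLOR_RGB2HSV)
for n,a,b in [('green',50,80),('blue',95,115)]:
    k=((m[...,0]>=a)&(m[...,0]<=b)&(m[...,1]>90)).astype(np.uint8)
    nn,l,st,ce=cv2.connectedComponentsWithStats(k)
    for j in range(1,nn):
        if st[j,4]>200: print(n,st[j],ce[j], onz(c,ce[j],.03).round(4))
print(proj(c,[.530,-.3177,.064]),proj(c,[.604,-.2153,.064]))
E
```

```text
time_s: 22.2
eef_pos: [0.5303, -0.3192, 0.3638]
eef_rot: [-3.129, 0.01, -1.818]
force: [-0.0, -0.3, 0.1]
grip_width: 0.598
finger_force: 0.0
t22.2 grasp at [ 0.5325 -0.3182  0.2088] yaw -1.818 q6 -1.87 tilt [0.0143 0.0065] | tx 1.6 ty 4.3 tz 144.7 turn -0.1 grip 0.598 0.0 [-0.  -0.3  0.1]
green [ 263  166   43   46 1511] [283.87690271 188.39576439] [ 0.5282 -0.3227  0.03  ]
green [491 333  17  38 242] [498.80165289 351.17768595] [ 0.2981 -0.0316  0.03  ]
blue [233 273  27  26 351] [246.9031339 282.9002849] [ 0.5988 -0.2207  0.03  ]
blue [229 296  19  17 232] [238.51293103 304.55172414] [ 0.6177 -0.1933  0.03  ]
blue [433 305  30  33 243] [446.20987654 321.89300412] [ 0.3687 -0.1028  0.03  ]
blue [535 325  25  21 267] [549.34456929 332.85393258] [ 0.2278 -0.0431  0.03  ]
blue [ 496  338   35   54 1014] [512.81065089 365.7800789 ] [0.2765 0.0028 0.03  ]
blue [404 386  31  34 452] [416.4800885  405.80752212] [0.4172 0.0432 0.03  ]
[283.42227146 202.65349555] [240.22967356 305.11069814]
```

View pics/w6.png

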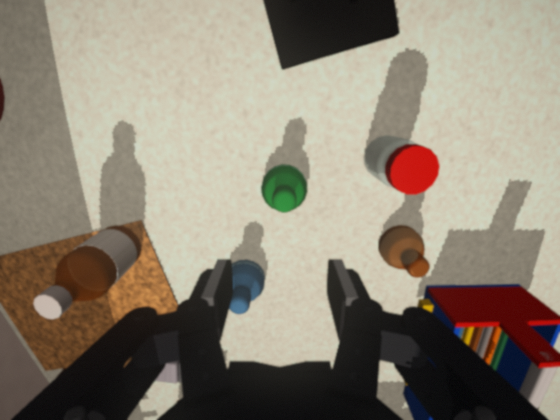

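The green knob is at (285,199), as expected within 3 mm, and nothing else has moved. Descend on green.

```bash
python3 -m crank '[{"tx":3,"ty":5,"tz":40,"turn":0,"fingers":0.6},{"tx":3,"ty":5,"tz":80,"turn":0,"fingers":0.6},{"tx":3,"ty":5,"tz":110,"turn":0,"fingers":0.6},{"tx":3,"ty":5,"tz":130,"turn":0,"fingers":0.6},{"tx":3,"ty":5,"tz":140,"turn":0,"fingers":0.6},{"tx":3,"ty":5,"tz":144,"turn":0,"fingers":0.6},{"tx":3,"ty":5,"tz":144,"turn":0,"fingers":0.1},{"tx":3,"ty":5,"tz":144,"turn":0,"fingers":0.1},{"tx":3,"ty":5,"tz":144,"turn":0,"fingers":0.1},{"tx":3,"ty":5,"tz":144,"turn":0,"fingers":0.1}]'
python3 -m crank '[{"tx":0,"ty":0,"tz":0,"turn":0,"fingers":0.1},{"tx":0,"ty":0,"tz":0,"turn":0,"fingers":0.1},{"tx":0,"ty":0,"tz":0,"turn":0,"fingers":0.1}]'
python3 - <<'E'
from h import *
gg(.5416,.146,.255,-1.816)
E
```

```text
time_s: 23.25
eef_pos: [0.5278, -0.3167, 0.2218]
eef_rot: [-3.127, 0.011, -1.813]
force: [0.2, 0.9, 3.6]
grip_width: 0.259
finger_force: 39.6
time_s: 23.55
eef_pos: [0.5278, -0.3167, 0.2217]
eef_rot: [-3.127, 0.011, -1.813]
force: [0.8, 1.0, 6.0]
grip_width: 0.26
finger_force: 39.8
t23.6 grasp at [ 0.5305 -0.3156  0.0668] yaw -1.813 q6 -1.87 tilt [0.017 0.007] | tx -452.8 ty 97.3 tz -184.8 turn 0.2 grip 0.260 39.83078598976135 [0.8 1.  6. ]
```

```bash
python3 -m crank '[{"tx":0,"ty":0,"tz":-20,"turn":0,"fingers":0.1},{"tx":0,"ty":0,"tz":-60,"turn":0,"fingers":0.1},{"tx":0,"ty":0,"tz":-110,"turn":0,"fingers":0.1},{"tx":0,"ty":0,"tz":-150,"turn":0,"fingers":0.1},{"tx":-30,"ty":6,"tz":-185,"turn":0,"fingers":0.1},{"tx":-75,"ty":16,"tz":-187,"turn":0,"fingers":0.1},{"tx":-122,"ty":26,"tz":-187,"turn":0,"fingers":0.1},{"tx":-170,"ty":37,"tz":-187,"turn":0,"fingers":0.1},{"tx":-218,"ty":47,"tz":-187,"turn":0,"fingers":0.1},{"tx":-266,"ty":57,"tz":-187,"turn":0,"fingers":0.1}]'
python3 -m crank '[{"tx":-48,"ty":10,"tz":0,"turn":0,"fingers":0.1},{"tx":-95,"ty":20,"tz":0,"turn":0,"fingers":0.1},{"tx":-135,"ty":29,"tz":0,"turn":0,"fingers":0.1},{"tx":-165,"ty":36,"tz":0,"turn":0,"fingers":0.1},{"tx":-186,"ty":40,"tz":0,"turn":0,"fingers":0.1},{"tx":-187,"ty":40,"tz":0,"turn":0,"fingers":0.1},{"tx":-187,"ty":40,"tz":0,"turn":0,"fingers":0.1}]'
python3 - <<'E'
from h import *
gg(.541,.146,.0728,-1.816)
c,i=snap('wrist','w7')
E
```

```text
time_s: 24.55
eef_pos: [0.5322, -0.0444, 0.4091]
eef_rot: [-3.131, 0.011, -1.814]
force: [1.2, 0.1, -1.6]
grip_width: 0.26
finger_force: 39.9
time_s: 25.25
eef_pos: [0.5387, 0.1453, 0.4106]
eef_rot: [-3.131, 0.01, -1.812]
force: [0.3, 0.2, -2.9]
grip_width: 0.265
finger_force: 39.8
t25.2 grasp at [0.5407 0.1463 0.2556] yaw -1.812 q6 -1.07 tilt [0.0127 0.0068] | tx 2.0 ty 1.6 tz 182.8 turn 0.2 grip 0.265 39.84426498413086 [ 0.3  0.2 -2.9]
```

View pics/w7.png

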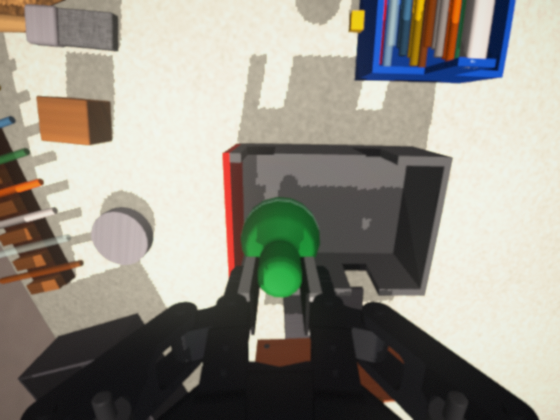

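```bash
python3 -m crank '[{"tx":2,"ty":1,"tz":20,"turn":0,"fingers":0.1},{"tx":2,"ty":1,"tz":55,"turn":0,"fingers":0.1},{"tx":2,"ty":1,"tz":95,"turn":0,"fingers":0.1},{"tx":2,"ty":1,"tz":130,"turn":0,"fingers":0.1},{"tx":2,"ty":1,"tz":155,"turn":0,"fingers":0.1},{"tx":2,"ty":1,"tz":170,"turn":0,"fingers":0.1},{"tx":2,"ty":1,"tz":178,"turn":0,"fingers":0.1},{"tx":2,"ty":1,"tz":181,"turn":0,"fingers":0.1},{"tx":2,"ty":1,"tz":183,"turn":0,"fingers":0.1},{"tx":2,"ty":1,"tz":183,"turn":0,"fingers":0.1}]'
python3 - <<'E'
from h import *
gg(.541,.146,.0728,-1.816)
E
python3 -m crank '[{"tx":0,"ty":0,"tz":1,"turn":0,"fingers":0.1},{"tx":0,"ty":0,"tz":1,"turn":0,"fingers":0.1},{"tx":0,"ty":0,"tz":1,"turn":0,"fingers":0.5},{"tx":0,"ty":0,"tz":1,"turn":0,"fingers":0.5},{"tx":0,"ty":0,"tz":1,"turn":0,"fingers":0.5},{"tx":0,"ty":0,"tz":-20,"turn":0,"fingers":0.5},{"tx":0,"ty":0,"tz":-70,"turn":0,"fingers":0.6},{"tx":0,"ty":0,"tz":-120,"turn":0,"fingers":0.6},{"tx":0,"ty":0,"tz":-170,"turn":0,"fingers":0.6},{"tx":0,"ty":0,"tz":-170,"turn":0,"fingers":0.6}]'
python3 - <<'E'
from h import *
gg(.604,-.217,.2,-1.816)
E
```

```text
time_s: 26.3
eef_pos: [0.5407, 0.1447, 0.2289]
eef_rot: [-3.129, 0.012, -1.814]
force: [0.5, 0.5, -1.7]
grip_width: 0.26
finger_force: 39.7
t26.3 grasp at [0.5431 0.146  0.0739] yaw -1.814 q6 -1.07 tilt [0.0155 0.0083] | tx 0.5 ty 2.0 tz 1.1 turn 0.1 grip 0.260 39.73878085613251 [ 0.5  0.5 -1.7]
time_s: 27.3
eef_pos: [0.5398, 0.1441, 0.4061]
eef_rot: [-3.117, 0.018, -1.813]
force: [1.2, 0.4, -0.2]
grip_width: 0.597
finger_force: 0.0
t27.3 grasp at [0.5441 0.1459 0.2512] yaw -1.813 q6 -1.07 tilt [0.028  0.0117] | tx 338.8 ty -144.1 tz 48.6 turn 0.2 grip 0.597 0.0 [ 1.2  0.4 -0.2]
```

```bash
python3 -m crank '[{"tx":339,"ty":-144,"tz":45,"turn":0,"fingers":0.6},{"tx":339,"ty":-144,"tz":45,"turn":0,"fingers":0.6},{"tx":339,"ty":-144,"tz":45,"turn":0,"fingers":0.6},{"tx":339,"ty":-144,"tz":45,"turn":0,"fingers":0.6},{"tx":339,"ty":-144,"tz":45,"turn":0,"fingers":0.6},{"tx":339,"ty":-144,"tz":45,"turn":0,"fingers":0.6},{"tx":339,"ty":-144,"tz":45,"turn":0,"fingers":0.6},{"tx":339,"ty":-144,"tz":45,"turn":0,"fingers":0.6},{"tx":339,"ty":-144,"tz":45,"turn":0,"fingers":0.6},{"tx":339,"ty":-144,"tz":45,"turn":0,"fingers":0.6}]'
python3 - <<'E'
from h import *
gg(.604,-.2153,.066,-1.816)
c,i=snap('wrist','w8')
print(proj(c,[.604,-.2153,.064]),proj(c,[.604,-.2153,.038]),proj(c,[.4116,-.215,.064]))
E
```

```text
time_s: 28.3
eef_pos: [0.5965, -0.2194, 0.3505]
eef_rot: [-3.131, 0.012, -1.814]
force: [-0.0, 1.2, -0.6]
grip_width: 0.601
finger_force: 0.0
t28.3 grasp at [ 0.5985 -0.218   0.1955] yaw -1.814 q6 -1.68 tilt [0.013  0.0093] | tx -2.4 ty -3.3 tz 129.6 turn 0.1 grip 0.601 0.0 [-0.   1.2 -0.6]
[275.33018432 210.78419677] [275.92756486 202.34296121] [486.17800701 162.3791444 ]
```

View pics/w8.png

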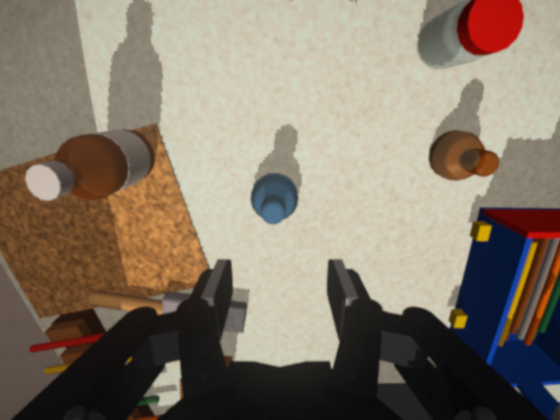

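The blue knob is at (274,209) and amber at (486,163), both as predicted.

```bash
python3 -m crank '[{"tx":-2,"ty":-3,"tz":40,"turn":0,"fingers":0.6},{"tx":-2,"ty":-3,"tz":75,"turn":0,"fingers":0.6},{"tx":-2,"ty":-3,"tz":100,"turn":0,"fingers":0.6},{"tx":-2,"ty":-3,"tz":118,"turn":0,"fingers":0.6},{"tx":-2,"ty":-3,"tz":127,"turn":0,"fingers":0.6},{"tx":-2,"ty":-3,"tz":129,"turn":0,"fingers":0.6},{"tx":-2,"ty":-3,"tz":129,"turn":0,"fingers":0.1},{"tx":-2,"ty":-3,"tz":129,"turn":0,"fingers":0.1},{"tx":-2,"ty":-3,"tz":129,"turn":0,"fingers":0.1},{"tx":-2,"ty":-3,"tz":129,"turn":0,"fingers":0.1}]'
python3 -m crank '[{"tx":0,"ty":0,"tz":0,"turn":0,"fingers":0.1},{"tx":0,"ty":0,"tz":0,"turn":0,"fingers":0.1},{"tx":0,"ty":0,"tz":0,"turn":0,"fingers":0.1}]'
python3 - <<'E'
from h import *
gg(.4516,.2407,.255,-1.816)
E
```

```text
time_s: 29.35
eef_pos: [0.6028, -0.2177, 0.2237]
eef_rot: [-3.127, 0.011, -1.813]
force: [0.1, 1.0, 4.5]
grip_width: 0.257
finger_force: 39.5
time_s: 29.65
eef_pos: [0.6028, -0.2177, 0.2236]
eef_rot: [-3.127, 0.011, -1.813]
force: [-0.7, 0.7, 6.5]
grip_width: 0.257
finger_force: 39.6
t29.6 grasp at [ 0.6055 -0.2166  0.0687] yaw -1.813 q6 -1.68 tilt [0.0173 0.0075] | tx -409.0 ty 256.5 tz -185.5 turn 0.1 grip 0.257 39.62517857551575 [-0.7  0.7  6.5]
```

```bash
python3 -m crank '[{"tx":0,"ty":0,"tz":-20,"turn":0,"fingers":0.1},{"tx":0,"ty":0,"tz":-60,"turn":0,"fingers":0.1},{"tx":0,"ty":0,"tz":-110,"turn":0,"fingers":0.1},{"tx":0,"ty":0,"tz":-150,"turn":0,"fingers":0.1},{"tx":-25,"ty":16,"tz":-185,"turn":0,"fingers":0.1},{"tx":-63,"ty":40,"tz":-187,"turn":0,"fingers":0.1},{"tx":-102,"ty":64,"tz":-187,"turn":0,"fingers":0.1},{"tx":-141,"ty":88,"tz":-187,"turn":0,"fingers":0.1},{"tx":-180,"ty":113,"tz":-187,"turn":0,"fingers":0.1},{"tx":-219,"ty":137,"tz":-187,"turn":0,"fingers":0.1}]'
python3 -m crank '[{"tx":-40,"ty":25,"tz":0,"turn":0,"fingers":0.1},{"tx":-80,"ty":50,"tz":0,"turn":0,"fingers":0.1},{"tx":-118,"ty":74,"tz":0,"turn":0,"fingers":0.1},{"tx":-150,"ty":95,"tz":0,"turn":0,"fingers":0.1},{"tx":-175,"ty":110,"tz":0,"turn":0,"fingers":0.1},{"tx":-190,"ty":119,"tz":0,"turn":0,"fingers":0.1},{"tx":-190,"ty":119,"tz":0,"turn":0,"fingers":0.1},{"tx":-190,"ty":119,"tz":0,"turn":0,"fingers":0.1}]'
python3 - <<'E'
from h import *
gg(.4525,.2407,.0745,-1.816)
E
```

```text
time_s: 30.65
eef_pos: [0.5176, 0.0278, 0.4094]
eef_rot: [-3.131, 0.01, -1.814]
force: [0.7, 1.7, -1.7]
grip_width: 0.26
finger_force: 39.8
time_s: 31.45
eef_pos: [0.4488, 0.2394, 0.4101]
eef_rot: [-3.131, 0.009, -1.813]
force: [-0.3, -0.6, -1.2]
grip_width: 0.26
finger_force: 39.8
t31.4 grasp at [0.4508 0.2404 0.2551] yaw -1.813 q6 -0.84 tilt [0.013  0.0065] | tx 1.0 ty 0.4 tz 180.6 turn 0.2 grip 0.260 39.79206204414368 [-0.3 -0.6 -1.2]
```

```bash
python3 -m crank '[{"tx":1,"ty":0,"tz":20,"turn":0,"fingers":0.1},{"tx":1,"ty":0,"tz":55,"turn":0,"fingers":0.1},{"tx":1,"ty":0,"tz":95,"turn":0,"fingers":0.1},{"tx":1,"ty":0,"tz":130,"turn":0,"fingers":0.1},{"tx":1,"ty":0,"tz":155,"turn":0,"fingers":0.1},{"tx":1,"ty":0,"tz":170,"turn":0,"fingers":0.1},{"tx":1,"ty":0,"tz":177,"turn":0,"fingers":0.1},{"tx":1,"ty":0,"tz":180,"turn":0,"fingers":0.1},{"tx":1,"ty":0,"tz":181,"turn":0,"fingers":0.1},{"tx":1,"ty":0,"tz":182,"turn":0,"fingers":0.1}]'
python3 -m crank '[{"tx":0,"ty":0,"tz":0,"turn":0,"fingers":0.1},{"tx":0,"ty":0,"tz":0,"turn":0,"fingers":0.1},{"tx":0,"ty":0,"tz":0,"turn":0,"fingers":0.5},{"tx":0,"ty":0,"tz":0,"turn":0,"fingers":0.5},{"tx":0,"ty":0,"tz":0,"turn":0,"fingers":0.5},{"tx":0,"ty":0,"tz":-20,"turn":0,"fingers":0.5},{"tx":0,"ty":0,"tz":-70,"turn":0,"fingers":0.6},{"tx":0,"ty":0,"tz":-120,"turn":0,"fingers":0.6},{"tx":0,"ty":0,"tz":-170,"turn":0,"fingers":0.6},{"tx":0,"ty":0,"tz":-170,"turn":0,"fingers":0.6}]'
python3 - <<'E'
from h import *
gg(.4116,-.215,.2,-1.816)
E
```

```text
time_s: 32.45
eef_pos: [0.4521, 0.2401, 0.2296]
eef_rot: [-3.128, 0.012, -1.814]
force: [0.3, -1.3, 3.6]
grip_width: 0.259
finger_force: 40.3
time_s: 33.45
eef_pos: [0.4509, 0.2397, 0.406]
eef_rot: [-3.12, 0.02, -1.813]
force: [1.5, 0.7, -0.9]
grip_width: 0.602
finger_force: 0.0
t33.5 grasp at [0.4549 0.2419 0.2511] yaw -1.813 q6 -0.84 tilt [0.0259 0.0144] | tx 454.9 ty -66.7 tz 43.3 turn 0.2 grip 0.602 0.0 [ 1.5  0.7 -0.9]
```

```bash
python3 -m crank '[{"tx":455,"ty":-67,"tz":40,"turn":0,"fingers":0.6},{"tx":455,"ty":-67,"tz":40,"turn":0,"fingers":0.6},{"tx":455,"ty":-67,"tz":40,"turn":0,"fingers":0.6},{"tx":455,"ty":-67,"tz":40,"turn":0,"fingers":0.6},{"tx":455,"ty":-67,"tz":40,"turn":0,"fingers":0.6},{"tx":455,"ty":-67,"tz":40,"turn":0,"fingers":0.6},{"tx":455,"ty":-67,"tz":40,"turn":0,"fingers":0.6},{"tx":455,"ty":-67,"tz":40,"turn":0,"fingers":0.6},{"tx":455,"ty":-67,"tz":40,"turn":0,"fingers":0.6},{"tx":455,"ty":-67,"tz":40,"turn":0,"fingers":0.6}]'
python3 -m crank '[{"tx":0,"ty":0,"tz":0,"turn":0,"fingers":0.6},{"tx":0,"ty":0,"tz":0,"turn":0,"fingers":0.6}]'
python3 - <<'E'
from h import *
gg(.4116,-.215,.066,-1.816)
c,i=snap('wrist','w9');snap('scene','s9')
print(proj(c,[.4116,-.215,.064]),proj(c,[.4116,-.215,.038]))
E
```

```text
time_s: 34.45
eef_pos: [0.4047, -0.2227, 0.3537]
eef_rot: [-3.13, 0.01, -1.819]
force: [1.0, 0.5, -0.1]
grip_width: 0.596
finger_force: 0.0
time_s: 34.65
eef_pos: [0.4051, -0.218, 0.3541]
eef_rot: [-3.131, 0.012, -1.813]
force: [-0.6, 1.0, -0.5]
grip_width: 0.603
finger_force: 0.0
t34.6 grasp at [ 0.4072 -0.2165  0.1991] yaw -1.813 q6 -1.83 tilt [0.0133 0.0094] | tx -0.9 ty -2.5 tz 133.2 turn 0.2 grip 0.603 0.0 [-0.6  1.  -0.5]
[276.27108292 208.13671994] [276.79096057 199.99457014]
```

View pics/w9.png

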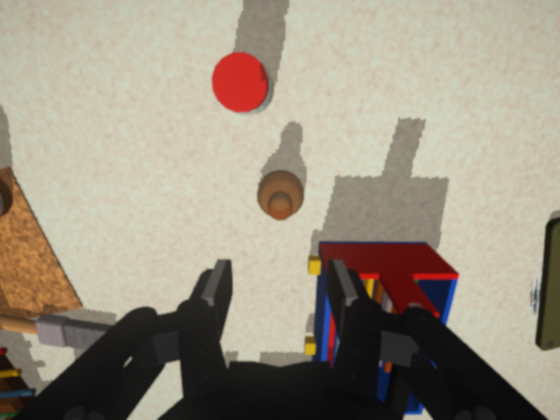

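```bash
python3 -m crank '[{"tx":3,"ty":-1,"tz":40,"turn":0,"fingers":0.6},{"tx":3,"ty":-1,"tz":75,"turn":0,"fingers":0.6},{"tx":3,"ty":-1,"tz":102,"turn":0,"fingers":0.6},{"tx":3,"ty":-1,"tz":121,"turn":0,"fingers":0.6},{"tx":3,"ty":-1,"tz":130,"turn":0,"fingers":0.6},{"tx":3,"ty":-1,"tz":133,"turn":0,"fingers":0.6},{"tx":3,"ty":-1,"tz":133,"turn":0,"fingers":0.1},{"tx":3,"ty":-1,"tz":133,"turn":0,"fingers":0.1},{"tx":3,"ty":-1,"tz":133,"turn":0,"fingers":0.1},{"tx":3,"ty":-1,"tz":133,"turn":0,"fingers":0.1}]'
python3 -m crank '[{"tx":0,"ty":0,"tz":0,"turn":0,"fingers":0.1},{"tx":0,"ty":0,"tz":0,"turn":0,"fingers":0.1},{"tx":0,"ty":0,"tz":0,"turn":0,"fingers":0.1}]'
python3 - <<'E'
from h import *
gg(.4345,.1729,.255,-1.816)
E
```

```text
time_s: 35.75
eef_pos: [0.4079, -0.221, 0.2223]
eef_rot: [-3.128, 0.011, -1.813]
force: [-0.4, 1.2, 3.2]
grip_width: 0.259
finger_force: 39.2
time_s: 36.05
eef_pos: [0.4079, -0.2211, 0.2222]
eef_rot: [-3.128, 0.011, -1.813]
force: [-1.1, 1.4, 6.2]
grip_width: 0.26
finger_force: 39.6
t36.0 grasp at [ 0.4103 -0.2199  0.0672] yaw -1.813 q6 -1.83 tilt [0.0158 0.0076] | tx -389.2 ty 68.4 tz -184.4 turn 0.1 grip 0.260 39.571518301963806 [-1.1  1.4  6.2]
```

```bash
python3 -m crank '[{"tx":0,"ty":0,"tz":-20,"turn":0,"fingers":0.1},{"tx":0,"ty":0,"tz":-60,"turn":0,"fingers":0.1},{"tx":0,"ty":0,"tz":-110,"turn":0,"fingers":0.1},{"tx":0,"ty":0,"tz":-150,"turn":0,"fingers":0.1},{"tx":0,"ty":0,"tz":-180,"turn":0,"fingers":0.1},{"tx":-30,"ty":5,"tz":-187,"turn":0,"fingers":0.1},{"tx":-72,"ty":13,"tz":-187,"turn":0,"fingers":0.1},{"tx":-117,"ty":21,"tz":-187,"turn":0,"fingers":0.1},{"tx":-162,"ty":29,"tz":-187,"turn":0,"fingers":0.1},{"tx":-207,"ty":37,"tz":-187,"turn":0,"fingers":0.1}]'
python3 -m crank '[{"tx":-45,"ty":8,"tz":0,"turn":0,"fingers":0.1},{"tx":-90,"ty":16,"tz":0,"turn":0,"fingers":0.1},{"tx":-130,"ty":23,"tz":0,"turn":0,"fingers":0.1},{"tx":-160,"ty":28,"tz":0,"turn":0,"fingers":0.1},{"tx":-180,"ty":31,"tz":0,"turn":0,"fingers":0.1},{"tx":-183,"ty":31,"tz":0,"turn":0,"fingers":0.1},{"tx":-183,"ty":31,"tz":0,"turn":0,"fingers":0.1},{"tx":-183,"ty":31,"tz":0,"turn":0,"fingers":0.1}]'
python3 - <<'E'
from h import *
gg(.4345,.1729,.073,-1.816)
E
```

```text
time_s: 37.05
eef_pos: [0.4182, -0.0111, 0.41]
eef_rot: [-3.13, 0.011, -1.814]
force: [0.9, 0.3, -1.8]
grip_width: 0.26
finger_force: 39.6
time_s: 37.85
eef_pos: [0.4323, 0.1717, 0.4116]
eef_rot: [-3.13, 0.01, -1.814]
force: [-0.4, -0.2, -2.5]
grip_width: 0.262
finger_force: 39.7
t37.9 grasp at [0.4343 0.1728 0.2566] yaw -1.814 q6 -0.95 tilt [0.0132 0.0069] | tx 1.7 ty 1.9 tz 183.6 turn 0.1 grip 0.262 39.676117300987244 [-0.4 -0.2 -2.5]
```

```bash
python3 -m crank '[{"tx":2,"ty":1,"tz":20,"turn":0,"fingers":0.1},{"tx":2,"ty":1,"tz":55,"turn":0,"fingers":0.1},{"tx":2,"ty":1,"tz":95,"turn":0,"fingers":0.1},{"tx":2,"ty":1,"tz":130,"turn":0,"fingers":0.1},{"tx":2,"ty":1,"tz":155,"turn":0,"fingers":0.1},{"tx":2,"ty":1,"tz":172,"turn":0,"fingers":0.1},{"tx":2,"ty":1,"tz":180,"turn":0,"fingers":0.1},{"tx":2,"ty":1,"tz":183,"turn":0,"fingers":0.1},{"tx":2,"ty":1,"tz":184,"turn":0,"fingers":0.1},{"tx":2,"ty":1,"tz":185,"turn":0,"fingers":0.1}]'
python3 -m crank '[{"tx":0,"ty":0,"tz":0,"turn":0,"fingers":0.1},{"tx":0,"ty":0,"tz":0,"turn":0,"fingers":0.1},{"tx":0,"ty":0,"tz":0,"turn":0,"fingers":0.5},{"tx":0,"ty":0,"tz":0,"turn":0,"fingers":0.5},{"tx":0,"ty":0,"tz":0,"turn":0,"fingers":0.5},{"tx":0,"ty":0,"tz":-20,"turn":0,"fingers":0.5},{"tx":0,"ty":0,"tz":-70,"turn":0,"fingers":1},{"tx":0,"ty":0,"tz":-120,"turn":0,"fingers":1},{"tx":0,"ty":0,"tz":-150,"turn":0,"fingers":1}]'
python3 -m crank '[{"tx":100,"ty":40,"tz":-40,"turn":0,"fingers":1},{"tx":180,"ty":70,"tz":-40,"turn":0,"fingers":1},{"tx":220,"ty":80,"tz":-40,"turn":0,"fingers":1},{"tx":220,"ty":80,"tz":-40,"turn":0,"fingers":1},{"tx":220,"ty":80,"tz":-40,"turn":0,"fingers":1},{"tx":220,"ty":80,"tz":-40,"turn":0,"fingers":1}]'
python3 - <<'E'
from h import *
gg(.3405,-.03,.2,-1.816)
snap('top','t4');a=cv2.imread('pics/t4_raw.png')[185:305,110:290]
c,i=snap('wrist','w10')
cv2.imwrite('pics/c10.png',np.vstack([cv2.resize(a,(480,320),interpolation=3),cv2.resize(i[150:420,:,::-1],(480,231))]))
E
```

```text
time_s: 38.85
eef_pos: [0.434, 0.1722, 0.2282]
eef_rot: [-3.129, 0.012, -1.814]
force: [-4.9, -1.8, 11.8]
grip_width: 0.256
finger_force: 41.1
time_s: 39.75
eef_pos: [0.4323, 0.1714, 0.3805]
eef_rot: [-3.126, 0.014, -1.813]
force: [0.1, 0.8, -0.0]
grip_width: 0.979
finger_force: 0.0
time_s: 40.35
eef_pos: [0.2979, -0.026, 0.4139]
eef_rot: [-3.129, 0.01, -1.82]
force: [0.2, 1.0, 0.3]
grip_width: 0.999
finger_force: 0.0
t40.4 grasp at [ 0.3001 -0.025   0.2589] yaw -1.820 q6 -1.41 tilt [0.0142 0.0065] | tx -4.5 ty -39.7 tz 59.4 turn -0.2 grip 0.999 0.0 [0.2 1.  0.3]
```

View pics/c10.png

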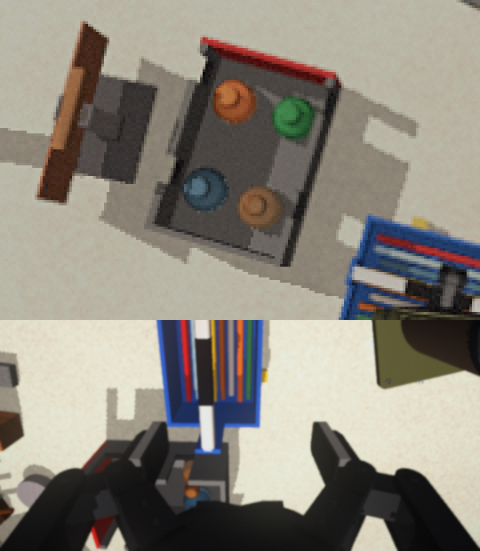

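The top crop shows all four weights upright in the grey tote: orange (235,98), green (293,117), blue (205,188), amber (260,207). The sleeve is under the gripper. That picture was my 15th, one over the limit of 14, so I'll work from numbers from here on. Next I regrip the blue tote.

```bash
python3 -m crank '[{"tx":-4,"ty":-40,"tz":0,"turn":0,"fingers":1},{"tx":-4,"ty":-40,"tz":0,"turn":0,"fingers":1},{"tx":-4,"ty":-40,"tz":0,"turn":0,"fingers":1},{"tx":-4,"ty":-40,"tz":30,"turn":0,"fingers":1},{"tx":-4,"ty":-40,"tz":60,"turn":0,"fingers":1},{"tx":-4,"ty":-40,"tz":60,"turn":0,"fingers":1}]'
python3 - <<'E'
from h import *
gg(.3405,-.03,.1275,-1.813)
c=calibration('wrist');i=capture('wrist')
for x in(-.04,0,.04):
    X=np.array([.3405,-.03,.134])+x*np.array([np.cos(-1.813),np.sin(-1.813),0]); p=proj(c,X)
    r=i[int(round(p[1]))].astype(int).sum(1)
    print(p.round(1)); print(r[int(p[0])-30:int(p[0])+31:2]) if 0<=p[1]<420 else 0
for f in('t2','t4'):
    m=cv2.imread(f'pics/{f}_raw.png').astype(int)[190:225,180:245]
    k=(m[...,2]>1.8*m[...,1])&(m[...,2]>80); y,x=np.nonzero(k);print(f,k.sum(),x.mean()+180,y.mean()+190)
E
```

```text
time_s: 41.05
eef_pos: [0.3388, -0.0278, 0.3509]
eef_rot: [-3.138, 0.01, -1.812]
force: [-0.8, 0.7, 0.2]
grip_width: 0.998
finger_force: 0.0
t41.0 grasp at [ 0.3397 -0.0264  0.1959] yaw -1.812 q6 -1.42 tilt [0.0059 0.0089] | tx 4.0 ty -1.4 tz 68.4 turn 0.1 grip 0.998 0.0 [-0.8  0.7  0.2]
[276.8 284.4]
[173 173 171 174 170 171 173 170 175 185 370 625 703 707 706 704 700 696
 691 665 532 269 183 177 179 184 188 180 184 187 189]
[276.8 234.1]
[328 518 564 493 320 225 198 215 232 197 113 102 108 107 103 105 102 105
 103 100  95 114 178 216 250 364 441 442 347 230 218]
[276.7 176.5]
[512 572 537 412 278 304 314 362 366 336 512 651 696 693 691 691 696 698
 696 694 664 535 288 219 239 270 376 450 457 370 245]
t2 133 210.11278195488723 206.593984962406
t4 213 205.6150234741784 211.88262910798122
```

```bash
python3 -m crank '[{"tx":4,"ty":-1,"tz":25,"turn":0,"fingers":1},{"tx":4,"ty":-1,"tz":45,"turn":0,"fingers":1},{"tx":4,"ty":-1,"tz":60,"turn":0,"fingers":1},{"tx":4,"ty":-1,"tz":68,"turn":0,"fingers":1},{"tx":4,"ty":-1,"tz":68,"turn":0,"fingers":1},{"tx":4,"ty":-1,"tz":68,"turn":0,"fingers":0},{"tx":4,"ty":-1,"tz":68,"turn":0,"fingers":0},{"tx":4,"ty":-1,"tz":68,"turn":0,"fingers":0},{"tx":4,"ty":-1,"tz":68,"turn":0,"fingers":0},{"tx":4,"ty":-1,"tz":68,"turn":0,"fingers":0}]' 90
python3 -m crank '[{"tx":0,"ty":0,"tz":0,"turn":0,"fingers":0},{"tx":0,"ty":0,"tz":0,"turn":0,"fingers":0},{"tx":0,"ty":0,"tz":0,"turn":0,"fingers":0}]'
python3 - <<'E'
from h import *
gg(.3405,-.03,.30,-1.813)
for f in('t2','t4'):
    m=cv2.imread(f'pics/{f}_raw.png').astype(int)[190:225,180:245]
    k=(m[...,2]>1.8*m[...,1])&(m[...,2]>80)&(abs(m[...,1]-m[...,0])<20); y,x=np.nonzero(k);print(f,k.sum(),x.mean()+180,y.mean()+190)
E
```

```text
time_s: 42.1
eef_pos: [0.3415, -0.0323, 0.2859]
eef_rot: [-3.131, 0.011, -1.813]
force: [2.0, -0.2, -5.2]
grip_width: 0.167
finger_force: 89.8
time_s: 42.4
eef_pos: [0.3416, -0.0323, 0.2857]
eef_rot: [-3.131, 0.011, -1.813]
force: [-2.4, 0.2, 1.6]
grip_width: 0.169
finger_force: 89.7
t42.4 grasp at [ 0.3435 -0.031   0.1308] yaw -1.813 q6 -1.43 tilt [0.0127 0.0081] | tx -2.1 ty 1.5 tz -169.3 turn -0.0 grip 0.169 89.65188503265381 [-2.4  0.2  1.6]
t2 133 210.11278195488723 206.593984962406
t4 132 210.08333333333334 206.53787878787878
```

```bash
python3 -m crank '[{"tx":0,"ty":0,"tz":-5,"turn":0,"fingers":0},{"tx":0,"ty":0,"tz":-15,"turn":0,"fingers":0},{"tx":0,"ty":0,"tz":-30,"turn":0,"fingers":0},{"tx":0,"ty":0,"tz":-50,"turn":0,"fingers":0},{"tx":0,"ty":0,"tz":-75,"turn":0,"fingers":0},{"tx":0,"ty":0,"tz":-100,"turn":0,"fingers":0},{"tx":0,"ty":0,"tz":-125,"turn":0,"fingers":0},{"tx":0,"ty":0,"tz":-150,"turn":0,"fingers":0},{"tx":0,"ty":0,"tz":-165,"turn":0,"fingers":0},{"tx":0,"ty":0,"tz":-172,"turn":0,"fingers":0}]'
python3 - <<'E'
from h import *
gg(.4973,.193,.30,2.894)
E
```

```text
time_s: 43.4
eef_pos: [0.3402, -0.0338, 0.4594]
eef_rot: [-3.127, 0.011, -1.813]
force: [1.0, -0.3, -4.9]
grip_width: 0.167
finger_force: 89.0
t43.4 grasp at [ 0.3428 -0.0326  0.3044] yaw -1.813 q6 -1.43 tilt [0.0171 0.0076] | tx -256.0 ty -95.7 tz 8.8 turn 90.3 grip 0.167 88.95160675048828 [ 1.  -0.3 -4.9]
```

```bash
python3 -m crank '[{"tx":-10,"ty":-4,"tz":0,"turn":3,"fingers":0},{"tx":-25,"ty":-9,"tz":0,"turn":9,"fingers":0},{"tx":-45,"ty":-17,"tz":0,"turn":16,"fingers":0},{"tx":-65,"ty":-24,"tz":0,"turn":23,"fingers":0},{"tx":-85,"ty":-32,"tz":0,"turn":30,"fingers":0},{"tx":-105,"ty":-39,"tz":0,"turn":37,"fingers":0},{"tx":-125,"ty":-47,"tz":0,"turn":44,"fingers":0},{"tx":-145,"ty":-54,"tz":0,"turn":51,"fingers":0},{"tx":-165,"ty":-62,"tz":0,"turn":58,"fingers":0},{"tx":-180,"ty":-67,"tz":0,"turn":63,"fingers":0}]'
python3 -m crank '[{"tx":0,"ty":0,"tz":0,"turn":7,"fingers":0},{"tx":0,"ty":0,"tz":0,"turn":14,"fingers":0},{"tx":0,"ty":0,"tz":0,"turn":21,"fingers":0},{"tx":0,"ty":0,"tz":0,"turn":26,"fingers":0},{"tx":0,"ty":0,"tz":0,"turn":27.3,"fingers":0},{"tx":0,"ty":0,"tz":0,"turn":27.3,"fingers":0},{"tx":0,"ty":0,"tz":0,"turn":27.3,"fingers":0}]'
python3 - <<'E'
from h import *
gg(.4973,.193,.25,2.894)
E
```

```text
time_s: 44.4
eef_pos: [0.4487, 0.126, 0.4597]
eef_rot: [3.137, 0.014, -2.917]
force: [0.3, 0.2, -4.7]
grip_width: 0.165
finger_force: 88.9
time_s: 45.1
eef_pos: [0.4479, 0.1249, 0.4603]
eef_rot: [3.131, 0.011, 2.895]
force: [0.9, 0.3, -4.0]
grip_width: 0.167
finger_force: 88.9
t45.1 grasp at [0.45   0.1261 0.3054] yaw 2.895 q6 0.52 tilt [0.0134 0.0078] | tx -28.9 ty 75.8 tz 56.5 turn 0.0 grip 0.167 88.93193006515503 [ 0.9  0.3 -4. ]
```

```bash
python3 -m crank '[{"tx":-3,"ty":8,"tz":0,"turn":0,"fingers":0},{"tx":-9,"ty":24,"tz":0,"turn":0,"fingers":0},{"tx":-17,"ty":44,"tz":0,"turn":0,"fingers":0},{"tx":-24,"ty":62,"tz":0,"turn":0,"fingers":0},{"tx":-28,"ty":73,"tz":5,"turn":0,"fingers":0},{"tx":-29,"ty":75,"tz":20,"turn":0,"fingers":0},{"tx":-29,"ty":75,"tz":38,"turn":0,"fingers":0},{"tx":-29,"ty":75,"tz":50,"turn":0,"fingers":0},{"tx":-29,"ty":75,"tz":56,"turn":0,"fingers":0},{"tx":-29,"ty":75,"tz":56,"turn":0,"fingers":0}]'
python3 - <<'E'
from h import *
gg(.4973,.1915,.2148,2.894)
c=calibration('wrist');i=capture('wrist');cv2.imwrite('pics/w11.png',i[:,:,::-1])
# yellow lugs and red end: numeric check
h=cv2.cvtColor(i,cv2.COLOR_RGB2HSV)
for n,a,b in(('yellow',20,32),):
    k=((h[...,0]>=a)&(h[...,0]<=b)&(h[...,1]>120)&(h[...,2]>90)).astype(np.uint8)
    nn,l,st,ce=cv2.connectedComponentsWithStats(k)
    for j in range(1,nn):
        if st[j,4]>25:print(n,st[j],ce[j].round(1))
b=status.sense();o=np.array([.4973-.0005,.1915]);e=-np.array([.9694,-.2454]);nn=np.array([e[1],-e[0]])*-1
for x in(78,-42):
    for y in(78,-78):
        q=np.array([.4963,.1933])+(x*e+y*nn)/1000; print(x,y,'pred lug px if centred, z .131+.01',proj(c,[*q,.14]).round(1))
E
```

```text
time_s: 46.1
eef_pos: [0.495, 0.1909, 0.4049]
eef_rot: [3.132, 0.01, 2.894]
force: [-0.9, 0.8, -4.6]
grip_width: 0.163
finger_force: 88.9
t46.1 grasp at [0.4969 0.1921 0.2499] yaw 2.894 q6 0.62 tilt [0.0121 0.0073] | tx -0.2 ty -0.8 tz 35.1 turn -0.0 grip 0.163 88.88744473457336 [-0.9  0.8 -4.6]
78 78 pred lug px if centred, z .131+.01 [176.8 118.2]
78 -78 pred lug px if centred, z .131+.01 [381.  118.2]
-42 78 pred lug px if centred, z .131+.01 [191.7 259.2]
-42 -78 pred lug px if centred, z .131+.01 [366.2 258.3]
```

```bash
python3 - <<'E'
from h import *
c=calibration('scene');i=capture('scene');cv2.imwrite('pics/s11.png',i[:,:,::-1])
h=cv2.cvtColor(i,cv2.COLOR_RGB2HSV)
k=((h[...,0]>=18)&(h[...,0]<=34)&(h[...,1]>130)&(h[...,2]>80)).astype(np.uint8)
n,l,st,ce=cv2.connectedComponentsWithStats(k)
for j in range(1,n):
    if st[j,4]>6 and st[j,0]>220 and st[j,1]<260:print(st[j],ce[j].round(1))
e=-np.array([.9694,-.2454]);nn=np.array([-e[1],e[0]])
for x in(78,-42):
    q=np.array([.4963,.1933])+(x*e+78*nn)/1000; print(x,q,proj(c,[*q,.119+.018]).round(1),proj(c,[*(q+.01*e),.137]).round(1),proj(c,[*(q+.01*nn),.137]).round(1))
E
```

```text
[329  42   8  15  44] [331.4  49.2]
[313  47   9   7  28] [316.   48.9]
[312  59   6   5  12] [314.3  60.8]
[256 155   5   5  19] [258.2 156.8]
[279 167   6   6  26] [281.5 169.3]
[345 257  47  21 135] [368.7 267.2]
78 [0.4015456 0.136828 ] [255.8 157.7] [253.9 156.7] [253.6 158.6]
-42 [0.5178736 0.10738  ] [279.  170.1] [277. 169.] [276.8 171.1]
```

```bash
python3 - <<'E'
from h import *
c=calibration('scene')
from scipy.optimize import least_squares
def lugs(f):
    i=cv2.imread(f)[:,:,::-1].copy();h=cv2.cvtColor(i,cv2.COLOR_RGB2HSV)
    k=((h[...,0]>=18)&(h[...,0]<=34)&(h[...,1]>130)&(h[...,2]>80)).astype(np.uint8)
    n,l,st,ce=cv2.connectedComponentsWithStats(k)
    return [(ce[j].round(1).tolist(),int(st[j,4])) for j in range(1,n) if st[j,4]>6 and 240<st[j,0]<320 and 120<st[j,1]<240]
C=np.array([.4963,.1933]);e=np.array([.9694,-.2454]);n=np.array([.2454,.9694])
for f in('pics/scene0_raw.png',): print(lugs(f),[proj(c,[*(C+(x*e-74*n)/1000),.028+.019]).round(1) for x in(-42,78)])
print(lugs('pics/s11.png'),[proj(c,[*(C+(x*e-74*n)/1000),.119+.019]).round(1) for x in(-78,42)])
E
```

```text
[([263.6, 182.9], 19), ([286.7, 196.2], 25)] [array([263.4, 183.1]), array([286.5, 196.6])]
[([258.2, 156.8], 19), ([281.5, 169.3], 26)] [array([256.6, 157.1]), array([279.9, 169.5])]
```

```bash
python3 -m crank '[{"tx":2,"ty":-2.5,"tz":0,"turn":0,"fingers":0},{"tx":2,"ty":-2.5,"tz":5,"turn":0,"fingers":0},{"tx":2,"ty":-2.5,"tz":10,"turn":0,"fingers":0},{"tx":2,"ty":-2.5,"tz":15,"turn":0,"fingers":0},{"tx":2,"ty":-2.5,"tz":20,"turn":0,"fingers":0},{"tx":2,"ty":-2.5,"tz":23,"turn":0,"fingers":0},{"tx":2,"ty":-2.5,"tz":25,"turn":0,"fingers":0},{"tx":2,"ty":-2.5,"tz":27,"turn":0,"fingers":0},{"tx":2,"ty":-2.5,"tz":29,"turn":0,"fingers":0},{"tx":2,"ty":-2.5,"tz":30,"turn":0,"fingers":0}]'
python3 -m crank '[{"tx":0,"ty":0,"tz":1,"turn":0,"fingers":0},{"tx":0,"ty":0,"tz":2,"turn":0,"fingers":0},{"tx":0,"ty":0,"tz":2,"turn":0,"fingers":0},{"tx":0,"ty":0,"tz":2,"turn":0,"fingers":0}]'
python3 - <<'E'
from h import *
gg(.4973,.1915,.2148,2.894)
E
```

```text
time_s: 47.2
eef_pos: [0.4931, 0.1892, 0.3757]
eef_rot: [3.13, 0.012, 2.894]
force: [-0.6, -0.7, -4.7]
grip_width: 0.167
finger_force: 88.9
time_s: 47.6
eef_pos: [0.4932, 0.1892, 0.3739]
eef_rot: [3.13, 0.012, 2.894]
force: [0.3, -0.1, -4.4]
grip_width: 0.167
finger_force: 88.9
t47.6 grasp at [0.4953 0.1905 0.2189] yaw 2.894 q6 0.61 tilt [0.0142 0.008 ] | tx -1.6 ty 1.4 tz 4.2 turn -0.0 grip 0.167 88.90477895736694 [ 0.3 -0.1 -4.4]
```

No contact yet at 4 mm above the stack height, so the base has entered the mouth. Continue down gently.

```bash
python3 -m crank '[{"tx":0,"ty":0,"tz":1,"turn":0,"fingers":0},{"tx":0,"ty":0,"tz":2,"turn":0,"fingers":0},{"tx":0,"ty":0,"tz":3,"turn":0,"fingers":0},{"tx":0,"ty":0,"tz":3,"turn":0,"fingers":0}]'
python3 -m crank '[{"tx":0,"ty":0,"tz":1,"turn":0,"fingers":0},{"tx":0,"ty":0,"tz":2,"turn":0,"fingers":0},{"tx":0,"ty":0,"tz":2,"turn":0,"fingers":0}]'
python3 - <<'E'
from h import *
gg(.4973,.1915,.2148,2.894)
E
```

```text
time_s: 48.0
eef_pos: [0.4933, 0.1895, 0.3712]
eef_rot: [3.13, 0.012, 2.894]
force: [0.0, 1.4, -1.9]
grip_width: 0.164
finger_force: 89.4
time_s: 48.3
eef_pos: [0.4933, 0.19, 0.3706]
eef_rot: [3.127, 0.013, 2.894]
force: [-2.9, 2.9, 6.4]
grip_width: 0.166
finger_force: 90.6
t48.3 grasp at [0.4958 0.1916 0.2156] yaw 2.894 q6 0.61 tilt [0.0161 0.0105] | tx -1.4 ty 0.3 tz 0.8 turn 0.0 grip 0.166 90.58302998542786 [-2.9  2.9  6.4]
```

```bash
python3 -m crank '[{"tx":0,"ty":0,"tz":-1,"turn":0,"fingers":0.3},{"tx":0,"ty":0,"tz":-1,"turn":0,"fingers":0.6},{"tx":0,"ty":0,"tz":-1,"turn":0,"fingers":1},{"tx":0,"ty":0,"tz":-1,"turn":0,"fingers":1},{"tx":0,"ty":0,"tz":-1,"turn":0,"fingers":1},{"tx":0,"ty":0,"tz":-15,"turn":0,"fingers":1},{"tx":0,"ty":0,"tz":-40,"turn":0,"fingers":1},{"tx":0,"ty":0,"tz":-70,"turn":0,"fingers":1},{"tx":0,"ty":0,"tz":-100,"turn":0,"fingers":1},{"tx":0,"ty":0,"tz":-100,"turn":0,"fingers":1}]'
python3 - <<'E'
from h import *
c=calibration('scene');i=capture('scene');cv2.imwrite('pics/s12.png',i[:,:,::-1])
h=cv2.cvtColor(i,cv2.COLOR_RGB2HSV)
k=((h[...,0]>=18)&(h[...,0]<=34)&(h[...,1]>130)&(h[...,2]>80)).astype(np.uint8)
n_,l,st,ce=cv2.connectedComponentsWithStats(k)
print([(ce[j].round(1).tolist(),int(st[j,4])) for j in range(1,n_) if st[j,4]>6 and 240<st[j,0]<320 and 120<st[j,1]<240])
C=np.array([.4963,.1933]);e=np.array([.9694,-.2454]);n=np.array([.2454,.9694])
print([proj(c,[*(C+(x*e-74*n)/1000),.084+.019]).round(1) for x in(-78,42)])
# shield grip in wrist: hue of orange-brown
c=calibration('wrist');i=capture('wrist');cv2.imwrite('pics/w12.png',i[:,:,::-1])
a,b=[onz(c,p,.218) for p in [(0,0),(1,1)]]
h=cv2.cvtColor(i,cv2.COLOR_RGB2HSV)
# bar: white end posts line vs predicted
for x in(-80,-60,60,80):
    q=C+x*e/1000;p=proj(c,[*q,.218]);
    if 0<p[1]<420:
        s=i[int(p[1]+.5)].astype(int).sum(1);w=np.nonzero(s[int(p[0])-40:int(p[0])+40]>600)[0]+int(p[0])-40
        if len(w):print(x,p.round(1),w.min(),w.max())
gg(.5,.36,.3,2.98)
E
```

```text
time_s: 49.3
eef_pos: [0.4927, 0.1888, 0.4731]
eef_rot: [3.126, 0.018, 2.893]
force: [1.0, 0.0, 0.2]
grip_width: 1.002
finger_force: 0.0
[([257.5, 165.7], 26), ([280.4, 178.6], 29)]
[array([256.7, 165.8]), array([279.7, 178.5])]
-80 [282.1 115.8] 274 292
-60 [282. 144.] 252 291
60 [281.6 284.2] 275 289
80 [281.5 303.2] 241 320
t49.4 grasp at [0.4944 0.1898 0.3143] yaw 2.894 q6 0.61 tilt [0.0156 0.0085] | tx 36.6 ty 166.1 tz 15.8 turn -5.0 grip 0.998 0.0 [-0.5  0.1  0.1]
```

The lug pixels match the stacked prediction within about 2 mm, so the tote sits squarely. Now locate the shield grip from above.

```bash
python3 -m crank '[{"tx":20,"ty":30,"tz":0,"turn":0,"fingers":1},{"tx":15,"ty":75,"tz":0,"turn":-5,"fingers":1},{"tx":15,"ty":120,"tz":0,"turn":-5,"fingers":1},{"tx":15,"ty":160,"tz":0,"turn":-5,"fingers":1},{"tx":15,"ty":166,"tz":0,"turn":-5,"fingers":1},{"tx":15,"ty":166,"tz":0,"turn":-5,"fingers":1}]'
python3 - <<'E'
from h import *
gg(.52,.36,.172,2.98)
w1=cv2.imread('pics/w1_raw.png');print('grip',w1[214,489][::-1],w1[200,497][::-1],'side',w1[214,475][::-1],'plate',w1[140,457][::-1])
c,i=snap('wrist','w13');np.save('w13.npy',c,allow_pickle=True)
h=cv2.cvtColor(i,cv2.COLOR_RGB2HSV)
r=np.array([*proj(c,[.52,.36,.184])]);print(r)
k=((h[...,0]<=18)&(h[...,1]>110)&(h[...,2]>115)).astype(np.uint8)
n,l,st,ce=cv2.connectedComponentsWithStats(k)
for j in range(1,n):
    if st[j,4]>250:
        cnt=cv2.findContours((l==j).astype(np.uint8),0,1)[0][0]
        print(st[j],ce[j].round(1),i[l==j].mean(0).round(),cv2.boxPoints(cv2.minAreaRect(cnt)).round(1).tolist())
for y in range(150,330,12): print(y,[tuple(int(v) for v in i[y,x]) for x in range(240,330,10)])
E
```

```text
time_s: 50.0
eef_pos: [0.5179, 0.3542, 0.468]
eef_rot: [3.134, 0.01, 2.983]
force: [-0.2, -0.5, -0.2]
grip_width: 0.995
finger_force: 0.0
t50.0 grasp at [0.5196 0.355  0.313 ] yaw 2.983 q6 0.76 tilt [0.011  0.0055] | tx 1.8 ty 4.0 tz 141.1 turn 0.2 grip 0.995 0.0 [-0.2 -0.5 -0.2]
grip [167  96  45] [197 115  52] side [63 37 17] plate [77 39 23]
[283.74849903 207.86935179]
[  39   94  159   15 1072] [111.2 101.1] [199.  54.  49.] [[38.5, 102.0999984741211], [39.099998474121094, 92.19999694824219], [197.1999969482422, 102.69999694824219], [196.5, 112.5999984741211]]
[308 104   9  86 368] [312.4 148.6] [175. 102.  70.] [[307.3999938964844, 188.89999389648438], [313.29998779296875, 103.80000305175781], [318.29998779296875, 104.19999694824219], [312.3999938964844, 189.1999969482422]]
[ 141  116   16  136 1202] [148.4 183.5] [141.  73.  38.] [[140.39999389648438, 116.0999984741211], [150.1999969482422, 115.5999984741211], [156.39999389648438, 250.89999389648438], [146.60000610351562, 251.39999389648438]]
[  95  122   20  129 1094] [104.  185.5] [196.  39.  35.] [[92.9000015258789, 122.9000
[... 2147 characters left out ...]
 (243, 239, 227), (162, 145, 125), (241, 237, 223), (241, 235, 221)]
282 [(242, 241, 229), (243, 243, 231), (242, 240, 227), (243, 241, 229), (242, 242, 230), (243, 241, 229), (237, 231, 212), (242, 237, 223), (242, 238, 224)]
294 [(242, 242, 230), (242, 243, 231), (241, 238, 224), (242, 242, 229), (242, 237, 224), (242, 242, 229), (242, 239, 226), (242, 240, 228), (242, 238, 226)]
306 [(242, 241, 229), (242, 243, 232), (242, 243, 231), (242, 240, 228), (232, 230, 211), (198, 191, 171), (181, 173, 154), (182, 173, 154), (178, 170, 151)]
318 [(186, 178, 159), (185, 178, 158), (188, 179, 160), (187, 178, 159), (183, 174, 155), (178, 171, 151), (183, 175, 156), (178, 170, 152), (185, 176, 157)]
```

```bash
python3 - <<'E'
from h import *
c=np.load('w13.npy',allow_pickle=True).item();i=cv2.imread('pics/w13_raw.png')[:,:,::-1].astype(int)
k=(i[...,0]>150)&(i[...,0]-i[...,2]>85)
L=[]
for y in range(160,266,8):
    x=np.nonzero(k[y,270:310])[0]+270
    if len(x):
        a,b=onz(c,(x.min()-.5,y),.184),onz(c,(x.max()+.5,y),.184);print(y,x.min(),x.max(),a[:2].round(4),b[:2].round(4),round(np.linalg.norm(a-b)*1000,1));L.append((a+b)/2)
ys=[y for y in range(150,275) if k[y,270:310].sum()>4];print(ys[0],ys[-1],[onz(c,(290,y),.184)[:2].round(4) for y in(ys[0],ys[-1]+1)])
L=np.array(L);print(np.polyfit(L[:,0],L[:,1],1))
E
```

```text
168 288 299 [0.4847 0.3688] [0.4863 0.379 ] 10.4
176 286 300 [0.4913 0.366 ] [0.4934 0.3789] 13.1
184 285 309 [0.4983 0.364 ] [0.5018 0.3858] 22.0
192 285 299 [0.5055 0.3629] [0.5076 0.3761] 13.3
200 284 299 [0.5126 0.3609] [0.5149 0.3751] 14.3
208 284 298 [0.5201 0.3598] [0.5223 0.3732] 13.6
216 283 297 [0.5275 0.3577] [0.5297 0.3712] 13.7
224 283 308 [0.5353 0.3565] [0.5391 0.3801] 24.0
232 282 307 [0.543  0.3543] [0.5469 0.3782] 24.2
240 282 306 [0.5511 0.3531] [0.5549 0.3763] 23.5
248 282 306 [0.5593 0.3518] [0.5631 0.3752] 23.8
256 282 305 [0.5676 0.3504] [0.5714 0.3732] 23.0
264 303 304 [0.5795 0.3692] [0.5799 0.3711] 1.9
168 257 [array([0.485 , 0.3709]), array([0.5711, 0.3582])]
[-0.09395199  0.41784367]
```

```bash
python3 - <<'E'
from h import *
gg(.528,.365,.172,2.937)
E
python3 -m crank '[{"tx":-6,"ty":9,"tz":40,"turn":2.6,"fingers":1},{"tx":-6,"ty":9,"tz":80,"turn":2.6,"fingers":1},{"tx":-6,"ty":9,"tz":100,"turn":2.6,"fingers":1},{"tx":-6,"ty":9,"tz":100,"turn":2.6,"fingers":1}]'
python3 - <<'E'
from h import *
gg(.528,.365,.172,2.937)
E
```

```text
t50.0 grasp at [0.5195 0.3538 0.3137] yaw 2.982 q6 0.76 tilt [0.0113 0.0055] | tx -5.2 ty 11.4 tz 141.9 turn 2.6 grip 0.997 0.0 [-0.1  0.1 -0.6]
time_s: 50.45
eef_pos: [0.5253, 0.3592, 0.3669]
eef_rot: [3.137, 0.006, 2.934]
force: [-0.6, -0.1, -0.5]
grip_width: 0.999
finger_force: 0.0
t50.5 grasp at [0.5264 0.3596 0.2119] yaw 2.934 q6 0.81 tilt [0.0071 0.0028] | tx -0.2 ty 5.4 tz 39.9 turn -0.2 grip 0.999 0.0 [-0.6 -0.1 -0.5]
```

```bash
python3 -m crank '[{"tx":0,"ty":4,"tz":15,"turn":0,"fingers":1},{"tx":0,"ty":4,"tz":30,"turn":0,"fingers":1},{"tx":0,"ty":4,"tz":39,"turn":0,"fingers":0.7},{"tx":0,"ty":4,"tz":39,"turn":0,"fingers":0.5},{"tx":0,"ty":4,"tz":39,"turn":0,"fingers":0.5},{"tx":0,"ty":4,"tz":39,"turn":0,"fingers":0.5}]' 30
python3 - <<'E'
from h import *
gg(.528,.365,.172,2.937)
c,i=snap('wrist','w14');i=i.astype(int)
k=(i[...,0]>150)&(i[...,0]-i[...,2]>80)
for y in range(150,420,15):
    x=np.nonzero(k[y,230:340])[0]+230
    if len(x)>3: a,b=onz(c,(x.min()-.5,y),.184),onz(c,(x.max()+.5,y),.184);print(y,x.min(),x.max(),a[:2].round(4),b[:2].round(4))
E
```

```text
time_s: 51.05
eef_pos: [0.5285, 0.366, 0.3331]
eef_rot: [3.129, 0.013, 2.935]
force: [-0.7, -0.3, -0.4]
grip_width: 0.498
finger_force: 0.0
t51.0 grasp at [0.5309 0.3674 0.1781] yaw 2.935 q6 0.81 tilt [0.0157 0.0091] | tx 2.4 ty -3.1 tz 6.0 turn -0.1 grip 0.498 0.0 [-0.7 -0.3 -0.4]
150 309 314 [0.4659 0.3926] [0.4664 0.3949]
165 309 313 [0.4717 0.3916] [0.4721 0.3935]
180 308 313 [0.4777 0.3901] [0.4782 0.3925]
195 308 313 [0.4839 0.389 ] [0.4844 0.3914]
210 257 312 [0.4859 0.3669] [0.4908 0.3899]
225 257 312 [0.4925 0.3653] [0.4975 0.3888]
240 264 288 [0.5    0.3667] [0.5023 0.3773]
285 306 309 [0.5264 0.3806] [0.5268 0.3824]
300 305 309 [0.5345 0.3787] [0.535 0.381]
315 260 308 [0.5384 0.3559] [0.5435 0.3791]
330 260 308 [0.5472 0.3538] [0.5525 0.3775]
345 261 307 [0.5566 0.3521] [0.5618 0.3754]
360 262 307 [0.5666 0.3503] [0.5718 0.3737]
```

```bash
python3 -m crank '[{"tx":2,"ty":-1.5,"tz":5,"turn":0,"fingers":0.5},{"tx":2,"ty":-1.5,"tz":5,"turn":0,"fingers":0.1},{"tx":2,"ty":-1.5,"tz":5,"turn":0,"fingers":0},{"tx":2,"ty":-1.5,"tz":5,"turn":0,"fingers":0},{"tx":2,"ty":-1.5,"tz":5,"turn":0,"fingers":0},{"tx":2,"ty":-1.5,"tz":5,"turn":0,"fingers":0}]' 80
python3 -m crank '[{"tx":2,"ty":-1.5,"tz":0,"turn":0,"fingers":0},{"tx":2,"ty":-1.5,"tz":0,"turn":0,"fingers":0}]'
python3 - <<'E'
from h import *
gg(.528,.365,.172,2.937)
E
```

```text
time_s: 51.7
eef_pos: [0.5254, 0.3639, 0.3267]
eef_rot: [3.134, 0.012, 2.936]
force: [-2.0, -4.5, 3.5]
grip_width: 0.176
finger_force: 78.6
time_s: 51.9
eef_pos: [0.5246, 0.3636, 0.3267]
eef_rot: [3.132, 0.016, 2.935]
force: [5.1, -3.3, -0.3]
grip_width: 0.173
finger_force: 78.4
t51.9 grasp at [0.5273 0.3646 0.1717] yaw 2.935 q6 0.81 tilt [0.0173 0.0067] | tx -0.6 ty 0.5 tz -0.3 turn -0.1 grip 0.173 78.39473605155945 [ 5.1 -3.3 -0.3]
```

```bash
python3 -m crank '[{"tx":-1,"ty":1,"tz":-3,"turn":0,"fingers":0},{"tx":-2,"ty":1.5,"tz":-8,"turn":0,"fingers":0},{"tx":-2,"ty":1.5,"tz":-14,"turn":0,"fingers":0},{"tx":-2,"ty":1.5,"tz":-21,"turn":0,"fingers":0},{"tx":-2,"ty":1.5,"tz":-28,"turn":0,"fingers":0},{"tx":-2,"ty":1.5,"tz":-36,"turn":0,"fingers":0},{"tx":-2,"ty":1.5,"tz":-44,"turn":0,"fingers":0},{"tx":-2,"ty":1.5,"tz":-51,"turn":0,"fingers":0},{"tx":-2,"ty":1.5,"tz":-56,"turn":0,"fingers":0},{"tx":-2,"ty":1.5,"tz":-59,"turn":0,"fingers":0}]'
python3 -m crank '[{"tx":0,"ty":0,"tz":-1,"turn":0,"fingers":0},{"tx":0,"ty":0,"tz":-1,"turn":0,"fingers":0},{"tx":0,"ty":0,"tz":-1,"turn":0,"fingers":0},{"tx":0,"ty":0,"tz":-1,"turn":0,"fingers":0}]'
python3 - <<'E'
from h import *
gg(.528,.365,.232,2.937)
E
```

```text
time_s: 52.9
eef_pos: [0.525, 0.3637, 0.3872]
eef_rot: [3.132, 0.014, 2.935]
force: [1.5, -5.5, -3.5]
grip_width: 0.172
finger_force: 81.7
time_s: 53.3
eef_pos: [0.525, 0.3637, 0.3877]
eef_rot: [3.133, 0.013, 2.935]
force: [2.2, -5.1, -4.1]
grip_width: 0.172
finger_force: 81.6
t53.3 grasp at [0.5273 0.3647 0.2327] yaw 2.935 q6 0.81 tilt [0.015  0.0061] | tx -0.6 ty 0.5 tz 0.7 turn -0.1 grip 0.172 81.62659049034119 [ 2.2 -5.1 -4.1]
```

```bash
python3 -m crank '[{"tx":0,"ty":0,"tz":0,"turn":0,"fingers":0.3},{"tx":0,"ty":0,"tz":0,"turn":0,"fingers":0.6},{"tx":0,"ty":0,"tz":0,"turn":0,"fingers":0.7},{"tx":0,"ty":0,"tz":0,"turn":0,"fingers":0.7},{"tx":0,"ty":0,"tz":0,"turn":0,"fingers":0.7},{"tx":0,"ty":0,"tz":-20,"turn":0,"fingers":0.7},{"tx":0,"ty":0,"tz":-60,"turn":0,"fingers":0.7},{"tx":0,"ty":0,"tz":-100,"turn":0,"fingers":0.7},{"tx":0,"ty":0,"tz":-130,"turn":0,"fingers":0.7}]'
python3 -m crank '[{"tx":80,"ty":-60,"tz":0,"turn":0,"fingers":0.7},{"tx":120,"ty":-180,"tz":0,"turn":0,"fingers":0.7},{"tx":150,"ty":-260,"tz":0,"turn":0,"fingers":0.7},{"tx":150,"ty":-260,"tz":0,"turn":0,"fingers":0.7},{"tx":150,"ty":-260,"tz":0,"turn":0,"fingers":0.7},{"tx":150,"ty":-260,"tz":0,"turn":0,"fingers":0.7},{"tx":150,"ty":-260,"tz":0,"turn":0,"fingers":0.7},{"tx":150,"ty":-260,"tz":0,"turn":0,"fingers":0.7}]'
python3 - <<'E'
from h import *
c=calibration('scene');c,i=snap('scene','s15')
e=np.array([.979,-.2]);g=np.array([.528,.3655])
for f,z in(('scene0',.17),('s15',.17),('s15',.23)):
    m=cv2.imread(f'pics/{f}_raw.png')[:,:,::-1].astype(int)
    print(f,z,[(m[int(p[1]+.5),int(p[0]+.5)]).tolist() for p in [proj(c,[*(g+s*e),z+dz]) for s in(-.03,0,.03) for dz in(0,.013)]])
    k=(m[...,0]>130)&(m[...,0]-m[...,2]>60)&(m[...,0]<235);k[:90]=0;k[180:]=0;k[:,:290]=0;k[:,350:]=0
    y,x=np.nonzero(k);print(k.sum(),x.mean() if len(x) else 0,y.mean() if len(y) else 0, y.min() if len(y) else 0, 'pred',proj(c,[*g,z]))
h=cv2.cvtColor(i,cv2.COLOR_RGB2HSV)
k=((h[...,0]>=18)&(h[...,0]<=34)&(h[...,1]>130)&(h[...,2]>80)).astype(np.uint8)
n_,l,st,ce=cv2.connectedComponentsWithStats(k)
print([(ce[j].round(1).tolist(),int(st[j,4])) for j in range(1,n_) if st[j,4]>6 and 240<st[j,0]<320 and 120<st[j,1]<240])
s=status.sense();print(s['time_s'],s['eef_pos'],s['force'])
E
```

```text
time_s: 54.2
eef_pos: [0.5231, 0.3635, 0.5194]
eef_rot: [3.129, 0.014, 2.936]
force: [0.7, -0.1, -0.3]
grip_width: 0.701
finger_force: 0.0
time_s: 55.0
eef_pos: [0.3224, 0.139, 0.5128]
eef_rot: [3.129, 0.014, 2.934]
force: [-0.0, 0.5, -0.8]
grip_width: 0.701
finger_force: 0.0
scene0 0.17 [[95, 64, 40], [148, 103, 71], [95, 62, 41], [166, 135, 109], [95, 64, 41], [152, 110, 77]]
99 312.0 164.77777777777777 130 pred [318.33823219 135.70697869]
s15 0.17 [[110, 68, 49], [108, 67, 48], [128, 121, 118], [127, 120, 116], [108, 66, 46], [109, 66, 47]]
73 312.73972602739724 151.2054794520548 115 pred [318.33823219 135.70697869]
s15 0.23 [[97, 64, 41], [134, 95, 62], [93, 61, 38], [134, 94, 62], [95, 64, 41], [139, 95, 62]]
73 312.73972602739724 151.2054794520548 115 pred [319.58582844 120.62836803]
[([257.5, 165.7], 26), ([280.4, 178.6], 29)]
55.05 [0.32350057 0.13980301 0.5126581 ] [ 0.75518557 -0.16188183 -0.58290748]
```

The shield grip rose 15 px in the scene view, against 15.1 predicted for 60 mm, and has stayed up since release. The lugs have not moved. Handing in.

```bash
python3 -c "
from bench import ticket;print(ticket.job_done())"
```

```text
the job is handed in; nothing more can be done
None
```

I handed the job in at about 55 s: all four paperweights present are upright in the grey tote, the blue tote is stacked on its rim half a turn round (within about 2 mm by the scene camera), and the copper shield is up at its upper hole and holding; the one breach is that I viewed 15 pictures, one over the limit of 14.

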